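Hang the pickling weights up to dry

TASK

Slide the jaws of both drip clamps fully open, then take the skewer, thread it through all the ceramic pickling weights that stand in the two clamps and lift them out together as one stack. Hang the loaded skewer on the drying stand, its neck (between handle and brass guard) in the red fork and the tip end of the rod in the plain fork, with all the weights hanging between guard and plain fork; finally slide both jaws fully shut again. Leave everything else on the worktop where it is.

Things in the scene. Friction and masses are not known exactly. Their poses are not given: they have to be found in the camera images.
- clampA: drip clamp fixed to the worktop, with a blue sliding jaw; origin on the worktop under the middle of its row of 3 slots, which lie at x = -18, 0, 18 mm. x: along the row (axis of the weights' holes, 85 mm up); y: level, from sliding jaw to fixed jaw. Fixed jaw y = 29 to 35 mm, 118 high. The row ends at x = +-34 mm, open at both ends; clear for a rod within 14 mm of y = 0 above z = 20 mm
- clampB: drip clamp fixed to the worktop, with a green sliding jaw; origin on the worktop under the middle of its row of 3 slots, which lie at x = -18, 0, 18 mm. x: along the row (axis of the weights' holes, 85 mm up); y: level, from sliding jaw to fixed jaw. Fixed jaw y = 29 to 35 mm, 118 high. The row ends at x = +-34 mm, open at both ends; clear for a rod within 14 mm of y = 0 above z = 20 mm
- jawA (a joint): opening of the blue jaw of clamp A in m: 0 shut, 0.040 fully open (stop). Opens along the clamp's -y, stays where left, slides with about 3 N. Shut, it is an upright plate at y = -29 to -35 mm, 64 mm long, with a lip on top reaching to y = -5 mm, 114 to 119 mm above the worktop, overhanging the weights: they cannot be lifted until it is slid away
- jawB (a joint): opening of the green jaw of clamp B in m: 0 shut, 0.040 fully open (stop). Opens along the clamp's -y, stays where left, slides with about 3 N. Shut, it is an upright plate at y = -29 to -35 mm, 64 mm long, with a lip on top reaching to y = -5 mm, 114 to 119 mm above the worktop, overhanging the weights: they cannot be lifted until it is slid away
- knobA (a point): centre of the top of the black round knob of the blue jaw: 18 mm diameter, 26 mm tall, top 39 mm above the worktop, on a slide 13 mm above the worktop; it moves with the jaw and stands at y = -98 mm in its clamp's frame when shut
- knobB (a point): centre of the top of the black round knob of the green jaw: 18 mm diameter, 26 mm tall, top 39 mm above the worktop, on a slide 13 mm above the worktop; it moves with the jaw and stands at y = -98 mm in its clamp's frame when shut
- skewer: steel skewer with dark wooden handle, 120 g, lying on the worktop (axis 13 mm up); origin on its axis in the middle of the neck, x along it to the tip. Handle 26 x 26 mm square, x = -85 to -15 mm. Neck: bare 8 mm rod, x = -15 to 15. Round brass guard, 26 mm diameter, x = 15 to 21, which the weights cannot pass. Then 8 mm rod to the blunt tip at x = 180 mm
- skewer_tip (a point): the tip of the skewer's rod, on its axis
- stand: wooden drying stand fixed to the worktop, base 200 x 60 x 10 mm; origin under its middle, x from the red fork to the plain fork, 160 mm apart. Each fork is an upright 8 mm thick along x, topped by a V open upwards, about 60 mm wide at the mouth, arms up to z = 124 mm; nothing stands between the forks above the base
- fork_red (a point): where the skewer's axis lies when its neck rests in the V of the red fork (96 mm above the worktop); axes as the stand's
- fork_plain (a point): where the skewer's axis lies when the rod rests in the V of the plain steel fork (96 mm above the worktop); axes as the stand's
- w1: white ceramic pickling weight, a disc 50 mm in diameter and 10 mm thick, with a central hole 22 mm in diameter, about 32 g; origin at its centre, x along the hole's axis. Starts, if present, standing on edge in a slot of clamp A, hole centre 85 mm above the worktop, between steel pins 14 to 22 mm to either side, up to 86 mm above the worktop
- w2: white ceramic pickling weight, a disc 50 mm in diameter and 10 mm thick, with a central hole 22 mm in diameter, about 32 g; origin at its centre, x along the hole's axis. Starts, if present, standing on edge in a slot of clamp A, hole centre 85 mm above the worktop, between steel pins 14 to 22 mm to either side, up to 86 mm above the worktop
- w3: white ceramic pickling weight, a disc 50 mm in diameter and 10 mm thick, with a central hole 22 mm in diameter, about 32 g; origin at its centre, x along the hole's axis. Starts, if present, standing on edge in a slot of clamp A, hole centre 85 mm above the worktop, between steel pins 14 to 22 mm to either side, up to 86 mm above the worktop
- w4: white ceramic pickling weight, a disc 50 mm in diameter and 10 mm thick, with a central hole 22 mm in diameter, about 32 g; origin at its centre, x along the hole's axis. Starts, if present, standing on edge in a slot of clamp B, hole centre 85 mm above the worktop, between steel pins 14 to 22 mm to either side, up to 86 mm above the worktop
- w5: white ceramic pickling weight, a disc 50 mm in diameter and 10 mm thick, with a central hole 22 mm in diameter, about 32 g; origin at its centre, x along the hole's axis. Starts, if present, standing on edge in a slot of clamp B, hole centre 85 mm above the worktop, between steel pins 14 to 22 mm to either side, up to 86 mm above the worktop
- w6: white ceramic pickling weight, a disc 50 mm in diameter and 10 mm thick, with a central hole 22 mm in diameter, about 32 g; origin at its centre, x along the hole's axis. Starts, if present, standing on edge in a slot of clamp B, hole centre 85 mm above the worktop, between steel pins 14 to 22 mm to either side, up to 86 mm above the worktop
- jar_lid: flat gold-coloured jar lid, 68 mm diameter, 12 mm thick; a bystander, leave it where it is; origin under it
- screw_band: gold-coloured jar screw band, 72 mm diameter, 16 mm high; a bystander, leave it where it is; origin under it
- spoon: steel spoon; a bystander, leave it where it is; origin under it
- lemon: lemon, 49 mm tall; a bystander, leave it where it is; origin under it

How it is judged (in metres and radians):
On the way, in this order (a step that is already met when the one before it is completed fails the run):
1. both jaws are slid open (more than 33 mm) (value of joint each of jawA, jawB above 0.033 m), for 0.2 s.
2. all the weights are on the skewer's rod together and lifted above the clamps (y of w1 in the frame of skewer between -0.012 and 0.012 m and z of w1 in the frame of skewer between -0.012 and 0.012 m and x of w1 in the frame of skewer between 0.02 and 0.152 m and y of w2 in the frame of skewer between -0.012 and 0.012 m and z of w2 in the frame of skewer between -0.012 and 0.012 m and x of w2 in the frame of skewer between 0.02 and 0.152 m and y of w3 in the frame of skewer between -0.012 and 0.012 m and z of w3 in the frame of skewer between -0.012 and 0.012 m and x of w3 in the frame of skewer between 0.02 and 0.152 m and y of w4 in the frame of skewer between -0.012 and 0.012 m and z of w4 in the frame of skewer between -0.012 and 0.012 m and x of w4 in the frame of skewer between 0.02 and 0.152 m and y of w5 in the frame of skewer between -0.012 and 0.012 m and z of w5 in the frame of skewer between -0.012 and 0.012 m and x of w5 in the frame of skewer between 0.02 and 0.152 m and y of w6 in the frame of skewer between -0.012 and 0.012 m and z of w6 in the frame of skewer between -0.012 and 0.012 m and x of w6 in the frame of skewer between 0.02 and 0.152 m and height (world z) of each of w1, w2, w3, w4, w5, w6 above 0.118 m and height (world z) of skewer above 0.125 m), for 0.2 s.
3. the loaded skewer hangs in both forks of the stand, let go, with all the weights on it (x of skewer in the frame of fork_red between -0.014 and 0.014 m and y of skewer in the frame of fork_red between -0.006 and 0.006 m and z of skewer in the frame of fork_red between -0.006 and 0.006 m and angle between the x axis of skewer and the x axis of stand, either way round below 0.06 rad and x of skewer_tip in the frame of fork_plain above 0.008 m and linear speed of skewer below 0.03 m/s and y of w1 in the frame of skewer between -0.012 and 0.012 m and z of w1 in the frame of skewer between -0.012 and 0.012 m and x of w1 in the frame of skewer between 0.02 and 0.152 m and y of w2 in the frame of skewer between -0.012 and 0.012 m and z of w2 in the frame of skewer between -0.012 and 0.012 m and x of w2 in the frame of skewer between 0.02 and 0.152 m and y of w3 in the frame of skewer between -0.012 and 0.012 m and z of w3 in the frame of skewer between -0.012 and 0.012 m and x of w3 in the frame of skewer between 0.02 and 0.152 m and y of w4 in the frame of skewer between -0.012 and 0.012 m and z of w4 in the frame of skewer between -0.012 and 0.012 m and x of w4 in the frame of skewer between 0.02 and 0.152 m and y of w5 in the frame of skewer between -0.012 and 0.012 m and z of w5 in the frame of skewer between -0.012 and 0.012 m and x of w5 in the frame of skewer between 0.02 and 0.152 m and y of w6 in the frame of skewer between -0.012 and 0.012 m and z of w6 in the frame of skewer between -0.012 and 0.012 m and x of w6 in the frame of skewer between 0.02 and 0.152 m and contact force between the fingers and skewer below 0.1 N), for 0.3 s.
At the end, for the whole second after the job is handed in: Skewer at rest on the stand: neck at the red fork (14 mm along, 6 mm across and in height), parallel within 0.06 rad, tip past the plain fork; every weight on the rod between guard and plain fork (centre within 12 mm of its axis) and at rest; both jaws shut to under 4 mm (x of skewer in the frame of fork_red between -0.014 and 0.014 m and y of skewer in the frame of fork_red between -0.006 and 0.006 m and z of skewer in the frame of fork_red between -0.006 and 0.006 m and angle between the x axis of skewer and the x axis of stand, either way round below 0.06 rad and x of skewer_tip in the frame of fork_plain above 0.008 m and linear speed of skewer below 0.03 m/s and y of w1 in the frame of skewer between -0.012 and 0.012 m and z of w1 in the frame of skewer between -0.012 and 0.012 m and x of w1 in the frame of skewer between 0.02 and 0.152 m and y of w2 in the frame of skewer between -0.012 and 0.012 m and z of w2 in the frame of skewer between -0.012 and 0.012 m and x of w2 in the frame of skewer between 0.02 and 0.152 m and y of w3 in the frame of skewer between -0.012 and 0.012 m and z of w3 in the frame of skewer between -0.012 and 0.012 m and x of w3 in the frame of skewer between 0.02 and 0.152 m and y of w4 in the frame of skewer between -0.012 and 0.012 m and z of w4 in the frame of skewer between -0.012 and 0.012 m and x of w4 in the frame of skewer between 0.02 and 0.152 m and y of w5 in the frame of skewer between -0.012 and 0.012 m and z of w5 in the frame of skewer between -0.012 and 0.012 m and x of w5 in the frame of skewer between 0.02 and 0.152 m and y of w6 in the frame of skewer between -0.012 and 0.012 m and z of w6 in the frame of skewer between -0.012 and 0.012 m and x of w6 in the frame of skewer between 0.02 and 0.152 m and value of joint each of jawA, jawB below 0.004 m and linear speed of each of w1, w2, w3, w4, w5, w6 below 0.05 m/s); the robot touches nothing.
It fails at once if a bystander is moved by more than 30 mm (distance of any of jar_lid, screw_band, spoon, lemon from where it was at the start of the episode above 0.03 m).
Of w1, w2, w3 only 1 to 3 are there at a start; the rules pass over those that are not, and their reading is None.
Of w4, w5, w6 only 1 to 3 are there at a start; the rules pass over those that are not, and their reading is None.
At some moment in a run one of skewer may be knocked a few centimetres aside while the robot is not near it.
It also fails if it takes over 184 s, if anything falls off the work surface, if the arm or the gripper's body presses on something with over 40 N, if the wrist force passes 120 N, or if a joint passes its speed limit or range.

ROBOT

A 6-joint arm with a two-finger parallel gripper is mounted at the origin on the work surface. World frame = base frame: x ahead of the robot, y to its left, z up, the work surface at z = 0. Lengths are in mm, angles in degrees, forces in N, time in s.
With the tool pointing down it reaches from about 300 to 850 mm from the base axis. Payload 4.2 kg.
Tool frame: the origin (TCP) lies between the finger pads; the fingertips stand 22 mm ahead of it and the grasp point (between the pads) lies 3 mm ahead of it; z points along the fingers, y is the direction in which the jaws open and shut (so a half turn about z gives the same grasp; the last joint's range is limited). The gripper opens to 91 mm and grips with 3 to 60 N. Pads are 32 mm wide; open, the fingers measure 118 mm over their backs; the gripper's body (76 mm by 178 mm) begins 60 mm behind the grasp point.
Start: joints at [72.078, 18.312, 89.639, -0, 72.044, -1.146], TCP at [165.967, 550.545, 203.476] pointing down, gripper open.
Joint ranges: [-177.97, 177.97], [-48.28, 115.42], [12.27, 149.76], [-77.06, 257.06], [2.81, 150.46], [-146.56, 146.56]. Speed limits (degrees/s): [147.25, 147.25, 180, 180, 180, 180].

INTERFACE

Orientations are given as [roll, pitch, yaw] about the fixed x, y, z axes, in that order (R = Rz(yaw) Ry(pitch) Rx(roll)).
In Python, from workcell import * gives the robot as it stands.
- The arm moves only by the shell command python3 -m jog 'ROWS' [OPENING] [FORCE]. ROWS is text: rows parted by semicolons, each of 6 numbers parted by spaces: the shift along the tool's x, y, z in units of 0.5 m (1.0 is 0.5 m), then the turn, a rotation vector about the tool's x, y, z in units of pi/2 rad (1.0 is pi/2 rad). A call has 1 to 20 rows; each row is the pose to reach, as a shift and turn from the pose measured when the call began, along the tool's axes at that moment; what a row does not reach only later rows make up. A row lasts 1/12 s, in which the tool goes at most 41.7 mm and 7.16 degrees, less where a joint would pass 70% of its speed; a pose out of reach is approached as far as the arm can. A call with a number of a shift or a turn outside -1 to 1 is refused whole. A call with a gripper value outside its range is refused whole. OPENING is the opening, from -1 (shut) to 1 (fully open), set as the call begins (- or left out, the last holds). The fingers move at their own pace and stop on an object; FORCE is the grip in N (left out, the last holds). Time passes only in rows, so rows that repeat a pose let the fingers close. It gives the time, the measured TCP pose, the force and the opening at its end, in the units of the state.
- state(): the state, without advancing time (a new reading comes with each control period).
- grab_frame(name): name is "scene" or "top" or "wrist"; returns the picture (400x640x3 uint8, red, green, blue); there is no depth.
- calibration(name): a dict with "mtx" (3x3 intrinsics, pixels), "rvec" (rotation vector, rad) and "tvec" (3), from world to camera coordinates, as OpenCV has them. Camera axes: x right, y down, z forward; pixel columns grow to the right and rows downward; lengths in mm; the calibration is good to about 2 mm. The wrist camera is an equidistant fisheye: a pixel r from the principal point sees the ray r / f radians off the axis. A picture is of the moment at which its call begins: read the wrist's pose just before it. calibration takes no time and is no camera call; for the wrist camera it gives the pose at the moment of the call.
- job_done(): hands the job in, once; it reports no verdict.
Trained networks look in the newest picture that a camera, given by its name, has taken for a name from the list of things; names that differ only in an ending like _2 or _b are one class to them, and where a whole thing is asked for, a point or a joint stands for the part that bears it (a point fixed in the world has none). Each returns a list of dicts, best first, with "confidence" (0 to 1); they miss things now and then, are a little off and sometimes report something else, mostly with a low value. They report only what shows in the picture. A call takes as long as a camera call.
- spot_in(query, camera): "rect" ([left, top, right, bottom] in pixels, round what is visible of it).
- tip_of(query, camera): "location" ([column, row] in pixels: a listed point, or the origin of a listed thing).
The state is a dict: "time_s": time; "qpos": joint angles; "qvel": joint speeds; "effort": joint torques, N m; "ee_pos": TCP position; "ee_rot": TCP orientation; "force": force on the tool from outside, world axes, zero at the start; "torque": the same for the moment, N m; "gripper_width": finger opening in mm.
Only numpy, scipy, OpenCV 4.12 (cv2) and the standard library are available. Lean on these libraries where they do the work, as an engineer would, in place of code of your own. Each camera call takes 0.05 s, during which the arm holds its last target. There are 200 camera calls.

## Working session

There is one attempt and no reset: what is moved stays moved. The work goes in short steps, Python scripts to look and compute and a shell command to move; the robot and the scene stay as the last step left them, time stands still between calls to the robot, and variables do not carry over. Pictures are saved under pics/ and viewed, about 12 in all and at most 16, crops included, and the job is handed in when it is done.

```bash
ls; mkdir -p pics; python3 - <<'E'
from workcell import *
import cv2
for n in ["scene","top"]:
    f=grab_frame(n); cv2.imwrite(f"pics/{n}0.png",f[:,:,::-1]); print(n,calibration(n))
    for q in ["clampA","clampB","knobA","knobB","skewer","skewer_tip","stand","fork_red","fork_plain","w1","w4"]:
        print(q,[(d["location"],round(d["confidence"],2)) for d in tip_of(q,n)[:4]])
print(state())
E
```

```text
pics
scene {'mtx': array([[389.54757072,   0.        , 316.46034533],
       [  0.        , 389.54757072, 195.83312769],
       [  0.        ,   0.        ,   1.        ]]), 'rvec': array([ 1.52295574,  2.00406744, -0.84809224]), 'tvec': array([  86.6015184 , -295.3856316 , 1390.31300925])}
clampA [([427.7, 224.4], 0.98)]
clampB [([288.5, 249.5], 0.98), ([306.7, 210.9], 0.37)]
knobA [([428.2, 242.8], 0.89)]
knobB [([304.2, 209.9], 0.61)]
skewer [([180.9, 208.4], 0.67)]
skewer_tip [([242.1, 224.4], 0.61)]
stand [([226.0, 183.9], 0.79), ([284.2, 228.2], 0.4), ([195.2, 153.3], 0.24)]
fork_red [([350.6, 182.6], 0.63), ([194.6, 151.9], 0.57)]
fork_plain [([247.6, 160.1], 0.8)]
w1 [([293.8, 225.1], 0.7), ([285.0, 226.8], 0.5), ([280.7, 222.5], 0.39)]
w4 [([293.8, 225.1], 0.7), ([285.0, 226.8], 0.5), ([280.7, 222.5], 0.39)]
top {'mtx': array([[388.3860182 ,   0.        , 328.04033742],
       [  0.        , 388.3860182 , 199.98914855],
       [  0.        ,   0.        ,   1.        ]]), 'rvec': array([ 2.16131042, -2.19445684,  0.11647117]), 'tvec': array([ 54.97369984, 536.83120365, 999.8
[... 500 characters left out ...]
2), ([335.6, 155.1], 0.6), ([341.5, 157.6], 0.4)]
{'time_s': 1.2, 'qpos': array([ 7.20772774e+01,  1.83107201e+01,  8.96400276e+01, -1.09558274e-04,
        7.20444342e+01, -1.14654589e+00]), 'qvel': array([ 0.09434092, -0.14467915,  0.03763223,  0.02153992, -0.0969709 ,
       -0.02022798]), 'effort': array([-1.05364419e-03, -4.12351120e+01, -2.32226551e+01,  7.24787987e-02,
        3.77514039e-02, -2.67954891e-05]), 'ee_pos': array([165.97171167, 550.53029432, 203.48078876]), 'ee_rot': array([1.79995185e+02, 2.00614484e-04, 1.63223857e+02]), 'force': array([-0.41221336,  0.21278486, -0.8038242 ]), 'torque': array([ 0.01774372, -0.02284053, -0.04082304]), 'gripper_width': 91.28064858214739}
```

```bash
python3 - <<'E'
import cv2
f=cv2.imread("pics/top0.png");cv2.imwrite("pics/top0c.png",cv2.resize(f[100:320,160:520],(800,489),interpolation=cv2.INTER_CUBIC))
f=cv2.imread("pics/scene0.png");cv2.imwrite("pics/scene0c.png",cv2.resize(f[100:310,120:480],(800,467),interpolation=cv2.INTER_CUBIC))
E
```

```text
(no output)
```

View pics/top0c.png

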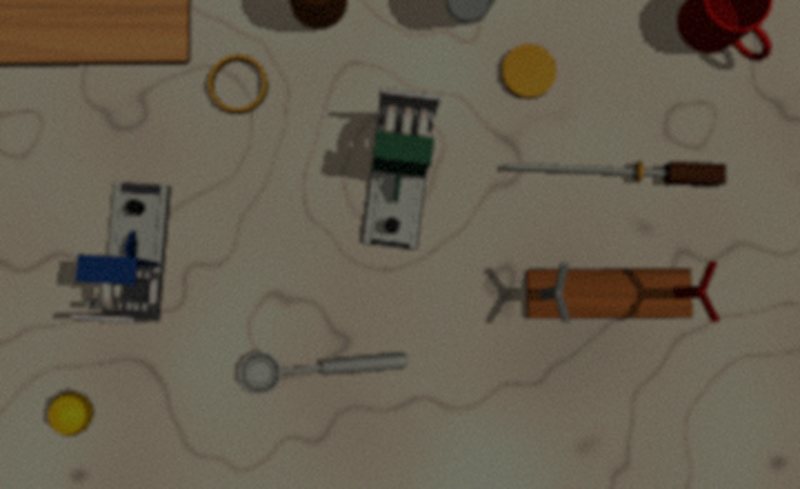

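View pics/scene0c.png

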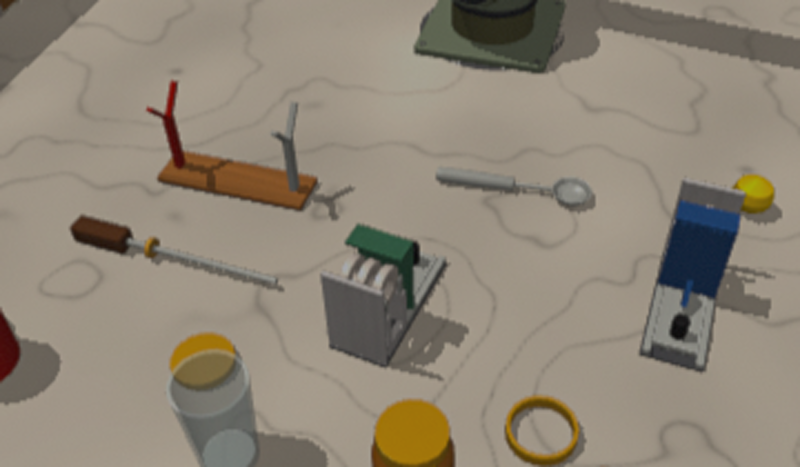

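```bash
cat > h.py <<'E'
from workcell import *
import cv2, numpy as np
from scipy.spatial.transform import Rotation as R
from scipy.optimize import least_squares
def px2w(cam,uv,z,c=None):
    c=c or calibration(cam); K=np.array(c["mtx"]);Rm=cv2.Rodrigues(np.array(c["rvec"]))[0];t=np.array(c["tvec"]).ravel()
    d=np.array([(uv[0]-K[0,2])/K[0,0],(uv[1]-K[1,2])/K[1,1]])
    if cam=="wrist":
        r=np.hypot(*d); v=np.array([*(d/r*np.sin(r)),np.cos(r)]) if r>0 else np.array([0,0,1.])
    else: v=np.array([*d,1])
    o=-Rm.T@t; v=Rm.T@v
    return o+v*(z-o[2])/v[2]
def w2px(cam,p,c=None):
    c=c or calibration(cam); K=np.array(c["mtx"]);Rm=cv2.Rodrigues(np.array(c["rvec"]))[0];t=np.array(c["tvec"]).ravel()
    q=Rm@np.array(p,float)+t
    if cam=="wrist":
        r=np.hypot(q[0],q[1]); k=np.arctan2(r,q[2])/max(r,1e-9); return K[:2,:2]@(q[:2]*k)+K[:2,2]
    return K[:2,:2]@(q[:2]/q[2])+K[:2,2]
def clampw(pose,p):  # pose x,y,yaw(deg)
    a=np.radians(pose[2]); c,s=np.cos(a),np.sin(a)
    return np.array([pose[0]+c*p[0]-s*p[1],pose[1]+s*p[0]+c*p[1],p[2]])
def row(target_pos,target_R):
    "row from current pose to target pose (R = 3x3)"
    s=state(); R0=R.from_euler("xyz",s["ee_rot"],degrees=True)
    dp=R0.inv().apply(np.array(target_pos)-s["ee_pos"])/500
    rv=(R0.inv()*target_R).as_rotvec()/(np.pi/2)
    n=max(np.linalg.norm(dp)*500/41.7,np.linalg.norm(rv)*90/7.16)
    return " ".join("%.4f"%v for v in [*dp,*rv])+f"   minrows {n:.1f}"
def down(yaw): return R.from_euler("xyz",[180,0,yaw],degrees=True)
E
python3 - <<'E'
from h import *
crop=lambda u,v:(160+u*.45,100+v*.45)
for n,p,z in [("knobA",(218.4,191.9),39),("knobB",(335.3,202.8),39),("skew",(452,174.7),13),("tip",(386.4,172.1),13),("handle_end",crop(726,174),13),("fork_red",(474.8,233.8),96),("fork_plain",crop(556,292),96),("standc",crop(608,294),10),("spoonbowl",crop(258,370),5),("lemon",crop(70,413),25),("lid",crop(528,70),12),("band",crop(238,84),10),
 ("B base c1",crop(361,242),5),("B base c2",crop(416,248),5),("B top fix L",crop(381,94),118),("B top fix R",crop(438,99),118),
 ("A base c1",crop(115,183),5),("A base c2",crop(170,185),5),("A fixL",crop(55,316),118),("A fixR",crop(160,320),118),("cup",crop(710,20),50),("clear",crop(470,5),60)]:
    w=px2w("top",p,z);print(n,np.round(w,1),round(np.hypot(*w[:2])))
for n,p,z in [("knobA",(428.2,242.8),39),("knobB",(304.2,209.9),39),("skew",(180.9,208.4),13),("tip",(242.1,224.4),13),("red",(194.6,151.9),96),("plain",(247.6,160.1),96)]:
    print(n,np.round(px2w("scene",p,z),1))
c=calibration("wrist");print(c)
f=grab_frame("wrist");cv2.imwrite("pics/w0.png",f[:,:,::-1])
E
```

```text
knobA [561.6 331.9  39. ] 652
knobB [528.7  28.2  39. ] 529
skew [ 602.4 -288.8   13. ] 668
tip [ 612.  -111.8   13. ] 622
handle_end [ 591.3 -382.3   13. ] 704
fork_red [ 442.5 -310.1   96. ] 540
fork_plain [ 450.8 -151.9   96. ] 476
standc [ 448.4 -233.4   10. ] 506
spoonbowl [364.9 186.7   5. ] 410
lemon [320.6 402.   25. ] 514
lid [ 723.6 -145.9   12. ] 738
band [711.2 209.5  10. ] 741
B base c1 [515.7  61.9   5. ] 519
B base c2 [507.5  -4.4   5. ] 507
B top fix L [669.7  37.4 118. ] 671
B top fix R [663.3 -25.  118. ] 664
A base c1 [591.9 359.2   5. ] 692
A base c2 [588.5 292.7   5. ] 657
A fixL [433.4 388.5 118. ] 582
A fixR [427.4 277.  118. ] 509
cup [ 771.2 -357.5   50. ] 850
clear [789.5 -70.5  60. ] 793
knobA [556.3 334.4  39. ]
knobB [532.4  23.9  39. ]
skew [ 591.1 -297.3   13. ]
tip [ 599.9 -120.2   13. ]
red [ 455.  -310.9   96. ]
plain [ 448.7 -158.    96. ]
{'mtx': array([[309.70691629,   0.        , 316.51521752],
       [  0.        , 309.70691629, 197.48336815],
       [  0.        ,   0.        ,   1.        ]]), 'rvec': array([-2.36038858, -1.75540052, -0.21218251]), 'tvec': array([-574.14376449,  -26.67910067,  388.6514611 ])}
```

View pics/w0.png

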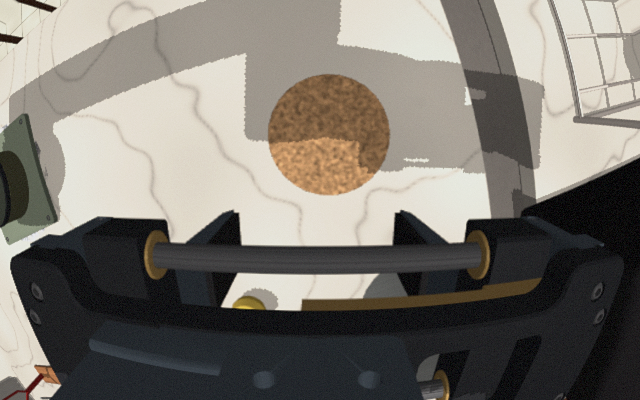

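```bash
python3 - <<'E'
from h import *
c=calibration("wrist");s=state();Rm=cv2.Rodrigues(c["rvec"])[0];o=-Rm.T@c["tvec"]
R0=R.from_euler("xyz",s["ee_rot"],degrees=True)
print("cam in tool",R0.inv().apply(o-s["ee_pos"]),"axis",R0.inv().apply(Rm[2]),"right",R0.inv().apply(Rm[0]))
print(row([560,180,330],down(180)));print(row([480,180,330],down(180)))
E
```

```text
cam in tool [  67.07682626   -1.0293602  -180.54169646] axis [-2.37862531e-01  4.94642859e-04  9.71298704e-01] right [ 9.48421777e-04  9.99999512e-01 -2.76998840e-04]
-0.9684 -0.4820 -0.2531 0.0000 0.0000 -0.1864   minrows 13.3
-0.8152 -0.5282 -0.2531 0.0000 0.0000 -0.1864   minrows 12.0
```

```bash
python3 -m jog '-0.87 -0.51 -0.25 0 0 -0.186;-0.87 -0.51 -0.25 0 0 -0.186;-0.87 -0.51 -0.25 0 0 -0.186;-0.87 -0.51 -0.25 0 0 -0.186;-0.87 -0.51 -0.25 0 0 -0.186;-0.87 -0.51 -0.25 0 0 -0.186;-0.87 -0.51 -0.25 0 0 -0.186;-0.87 -0.51 -0.25 0 0 -0.186;-0.87 -0.51 -0.25 0 0 -0.186;-0.87 -0.51 -0.25 0 0 -0.186;-0.87 -0.51 -0.25 0 0 -0.186;-0.87 -0.51 -0.25 0 0 -0.186;-0.87 -0.51 -0.25 0 0 -0.186;-0.87 -0.51 -0.25 0 0 -0.186;-0.87 -0.51 -0.25 0 0 -0.186;-0.87 -0.51 -0.25 0 0 -0.186;-0.87 -0.51 -0.25 0 0 -0.186;-0.87 -0.51 -0.25 0 0 -0.186' 
python3 - <<'E'
from h import *
c=calibration("wrist");f=grab_frame("wrist");cv2.imwrite("pics/w1.png",f[:,:,::-1])
for q,z in [("knobA",39),("knobB",39),("w1",85),("w4",85),("clampA",0),("clampB",0),("skewer_tip",13),("skewer",13),("fork_plain",96),("fork_red",96)]:
    print(q,[(np.round(d["location"]),round(d["confidence"],2),np.round(px2w("wrist",d["location"],z,c),1)) for d in tip_of(q,"wrist")[:3]])
E
```

```text
time_s: 2.75
ee_pos: [507.9, 181.8, 328.3]
ee_rot: [180.0, -0.0, -179.9]
force: [0.2, -0.4, 0.3]
gripper_width: 91.3
knobA [(array([412., 199.]), 0.68, array([557.3, 334.6,  39. ])), (array([ 42., 146.]), 0.59, array([ 448. , -386.3,   39. ]))]
knobB [(array([222., 186.]), 0.98, array([536.9,  30.2,  39. ]))]
w1 [(array([426., 138.]), 0.57, array([457.6, 336.8,  85. ]))]
w4 [(array([426., 138.]), 0.57, array([457.6, 336.8,  85. ]))]
clampA [(array([410., 140.]), 0.72, array([465. , 339.5,   0. ]))]
clampB []
skewer_tip [(array([ 42., 148.]), 0.49, array([ 450.4, -421.1,   13. ]))]
skewer [(array([ 86., 213.]), 0.81, array([ 596.3, -296.4,   13. ])), (array([408., 138.]), 0.16, array([460.5, 331.6,  13. ]))]
fork_plain [(array([101., 141.]), 0.69, array([ 450.3, -161.4,   96. ])), (array([104., 142.]), 0.2, array([ 452.5, -154.5,   96. ]))]
fork_red [(array([ 40., 144.]), 0.56, array([ 442.6, -323.1,   96. ]))]
```

View pics/w1.png

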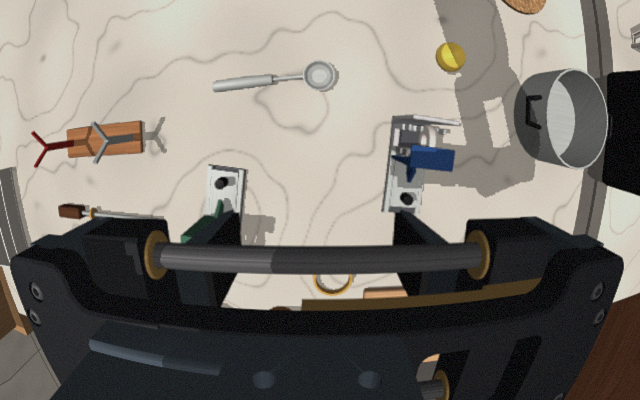

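```bash
python3 -c "
from h import *
print(row([565,26,160],down(173.5)))"
```

```text
-0.1125 -0.3096 0.3368 0.0001 -0.0000 0.0718   minrows 5.6
```

```bash
python3 -m jog '-0.112 -0.31 0.337 0 0 0.072;-0.112 -0.31 0.337 0 0 0.072;-0.112 -0.31 0.337 0 0 0.072;-0.112 -0.31 0.337 0 0 0.072;-0.112 -0.31 0.337 0 0 0.072;-0.112 -0.31 0.337 0 0 0.072;-0.112 -0.31 0.337 0 0 0.072;-0.112 -0.31 0.337 0 0 0.072;-0.112 -0.31 0.337 0 0 0.072;-0.112 -0.31 0.337 0 0 0.072' 0
python3 - <<'E'
from h import *
c=calibration("wrist");f=grab_frame("wrist");cv2.imwrite("pics/w2.png",f[:,:,::-1])
for q,z in [("knobB",39),("clampB",0)]:
    print(q,[(np.round(d["location"]),round(d["confidence"],2),np.round(px2w("wrist",d["location"],z,c),1)) for d in tip_of(q,"wrist")[:3]])
E
```

```text
time_s: 4.13
ee_pos: [565.6, 26.8, 161.6]
ee_rot: [179.9, 0.2, 173.5]
force: [0.1, 0.7, 0.8]
gripper_width: 46.3
knobB [(array([314., 160.]), 0.75, array([535.,  27.,  39.]))]
clampB [(array([309., 244.]), 0.61, array([638.7,   8.7,   0. ]))]
```

View pics/w2.png

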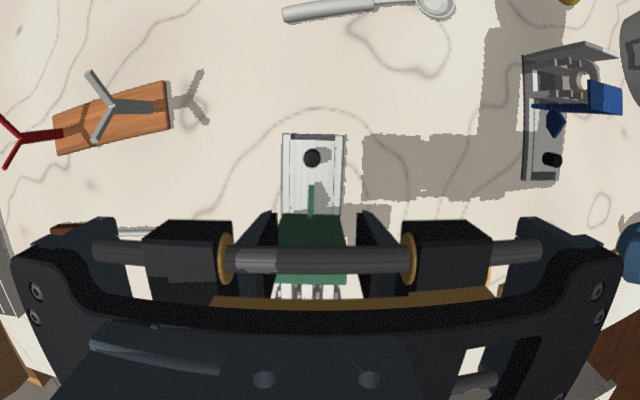

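```bash
python3 -c "
from h import *
print(row([534.5,27,100],down(173.5)));print(row([534.5,27,39],down(173.5)))"
```

```text
0.0613 -0.0065 0.1224 0.0004 0.0015 0.0007   minrows 1.6
0.0616 -0.0066 0.2444 0.0004 0.0015 0.0007   minrows 3.0
```

```bash
python3 -m jog '0.061 -0.006 0.06 0 0 0;0.061 -0.006 0.12 0 0 0;0.061 -0.006 0.18 0 0 0;0.061 -0.006 0.244 0 0 0;0.061 -0.006 0.244 0 0 0;0.061 -0.006 0.244 0 0 0;0.061 -0.006 0.244 0 0 0' && python3 -m jog '0 0 0 0 0 0;0 0 0 0 0 0;0 0 0 0 0 0;0 0 0 0 0 0;0 0 0 0 0 0;0 0 0 0 0 0;0.02 0 0 0 0 0;0.04 0 0 0 0 0;0.06 0 0 0 0 0;0.078 0 0 0 0 0;0.08 0 0 0 0 0;0.08 0 0 0 0 0;0.08 0 0 0 0 0' -1 25
```

```text
time_s: 4.87
ee_pos: [536.4, 27.6, 41.0]
ee_rot: [179.9, 0.3, 173.6]
force: [0.6, 0.1, 0.1]
gripper_width: 45.6
time_s: 5.95
ee_pos: [497.0, 32.1, 41.0]
ee_rot: [179.9, 0.4, 173.6]
force: [0.6, -0.3, -0.2]
gripper_width: 0.4
```

```bash
python3 -m jog '0.08 0 0 0 0 0;0.08 0 -0.12 0 0 0;0.08 0 -0.24 0 0 0;0.0 0 -0.24 0 0 0;-0.06 0 -0.24 0 0 0;-0.06 0 -0.24 0 0 0;-0.06 0 -0.24 0 0 0;-0.06 0 -0.24 0 0 0' 0
python3 - <<'E'
from h import *
c=calibration("wrist");f=grab_frame("wrist");cv2.imwrite("pics/w3.png",f[:,:,::-1])
for cam in ["wrist","top","scene"]:
  if cam!="wrist": grab_frame(cam); cc=calibration(cam)
  else: cc=c
  for q,z in [("knobB",39)]:
    print(q,[(np.round(d["location"]),round(d["confidence"],2),np.round(px2w(cam,d["location"],z,cc),1)) for d in tip_of(q,cam)[:3]])
E
```

```text
time_s: 6.62
ee_pos: [525.3, 28.7, 160.3]
ee_rot: [180.0, 0.3, 173.6]
force: [-0.6, -0.3, 0.8]
gripper_width: 45.7
knobB [(array([316., 198.]), 0.86, array([532.9,  26.2,  39. ]))]
knobB []
knobB [(array([307., 210.]), 0.75, array([531.2,  30.7,  39. ]))]
```

View pics/w3.png

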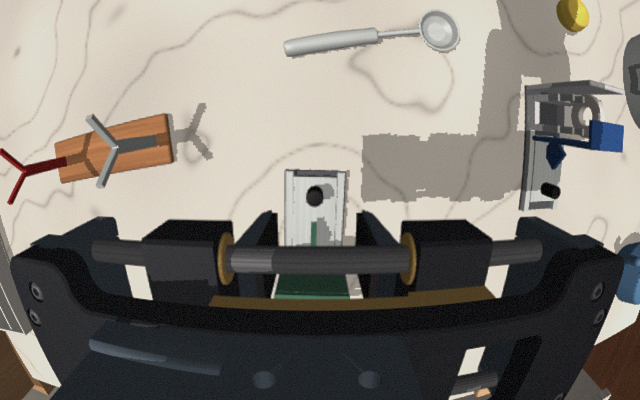

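```bash
python3 -c "
from h import *
print(row([533.5,27,38],down(173.5)))"
```

```text
-0.0154 -0.0020 0.2459 0.0007 0.0036 0.0012   minrows 3.0
```

```bash
python3 -m jog '-0.015 -0.002 0.06 0 0.003 0;-0.015 -0.002 0.12 0 0.003 0;-0.015 -0.002 0.18 0 0.003 0;-0.015 -0.002 0.244 0 0.003 0;-0.015 -0.002 0.244 0 0.003 0;-0.015 -0.002 0.244 0 0.003 0' && python3 -m jog '0 0 0 0 0 0;0 0 0 0 0 0;0 0 0 0 0 0;0 0 0 0 0 0;0 0 0 0 0 0;0 0 0 0 0 0;0 0 0 0 0 0;0 0 0 0 0 0;0 0 0 0 0 0;0 0 0 0 0 0' -1 25
python3 -c "
from h import *
f=grab_frame('wrist');cv2.imwrite('pics/w4.png',f[:,:,::-1])"
```

```text
time_s: 7.42
ee_pos: [532.0, 27.1, 38.0]
ee_rot: [180.0, -0.2, 173.6]
force: [-0.5, -0.3, 0.2]
gripper_width: 46.0
time_s: 8.25
ee_pos: [532.0, 27.0, 38.0]
ee_rot: [180.0, -0.2, 173.6]
force: [-0.8, -0.5, -0.5]
gripper_width: 0.4
```

View pics/w4.png

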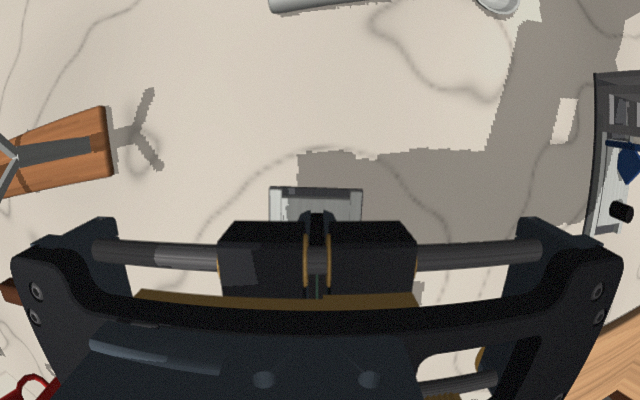

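```bash
python3 -c "
from h import *
f=grab_frame('scene');cv2.imwrite('pics/s4.png',cv2.resize(f[140:300,210:390,::-1],(675,600),interpolation=cv2.INTER_CUBIC))
print(w2px('scene',[533,27,39]),w2px('scene',state()['ee_pos']))"
```

```text
[305.292604   210.31137486] [305.42698103 210.31166309]
```

View pics/s4.png

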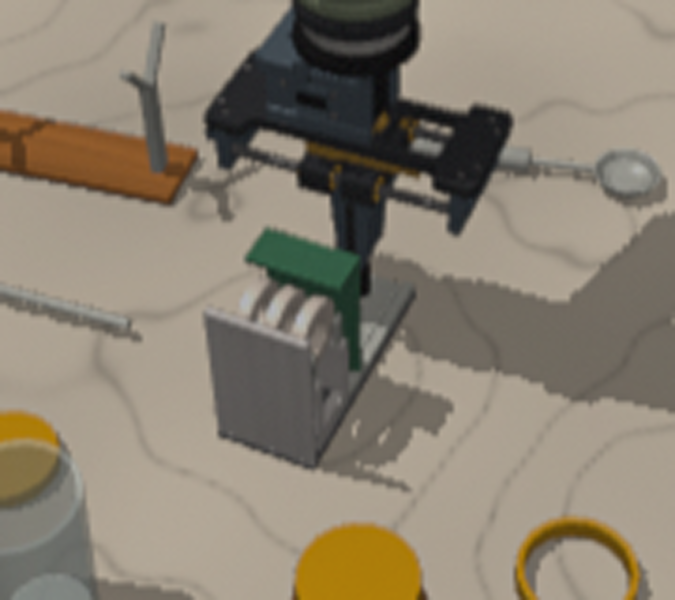

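```bash
python3 -m jog '0 0 -0.05 0 0 0;0 0 -0.1 0 0 0;0 0 -0.15 0 0 0;0 0 -0.15 0 0 0;0 0 -0.15 0 0 0'
python3 - <<'E'
from h import *
c=calibration("wrist");f=grab_frame("wrist")
print([(np.round(d["location"]),round(d["confidence"],2),np.round(px2w("wrist",d["location"],39,c),1)) for d in tip_of("knobB","wrist")[:3]])
cv2.imwrite('pics/w5.png',cv2.resize(f[150:300,220:420,::-1],(800,600),interpolation=cv2.INTER_CUBIC))
f=grab_frame('scene');
print([(np.round(d["location"]),round(d["confidence"],2),np.round(px2w("scene",d["location"],39),1)) for d in tip_of("knobB","scene")[:3]])
print(row([563,24,85],down(173.5)))
E
```

```text
time_s: 8.77
ee_pos: [533.1, 27.0, 114.2]
ee_rot: [179.9, 0.0, 173.6]
force: [-0.2, -0.3, -1.8]
gripper_width: 0.4
[(array([316., 202.]), 0.96, array([532.2,  26. ,  39. ])), (array([ 80., 145.]), 0.26, array([ 446.9, -208.7,   39. ])), (array([475., 314.]), 0.23, array([680.2, 186.9,  39. ]))]
[(array([457., 191.]), 0.23, array([352.4, 398. ,  39. ]))]
-0.0643 0.0012 0.0528 0.0000 -0.0038 0.0013   minrows 1.0
```

View pics/w5.png

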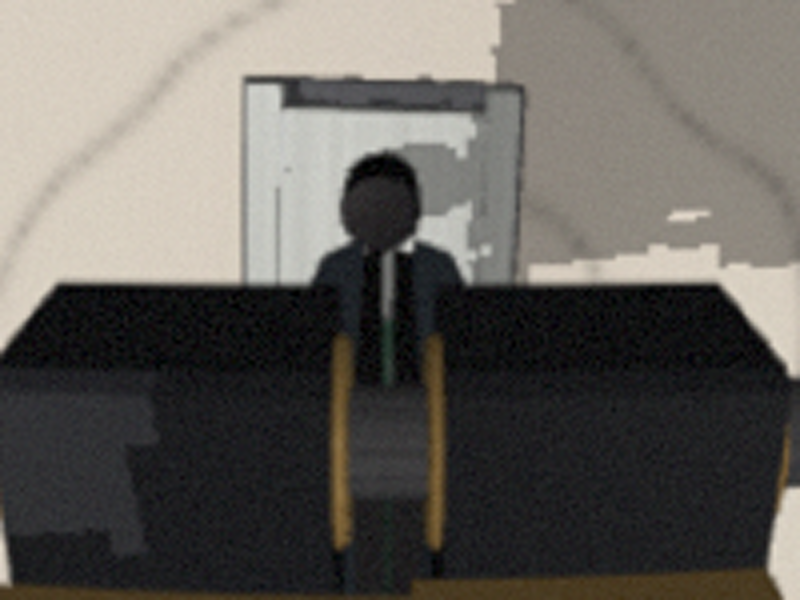

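```bash
python3 - <<'E'
from h import *
s=state();R0=R.from_euler("xyz",s["ee_rot"],degrees=True)
for z in (0,10,22,40,60):
  for x in (16,0,-16): print(z,x,np.round((w2px("wrist",s["ee_pos"]+R0.apply([x,0,z]))-[220,150])*4))
E
```

```text
0 16 [392. 235.]
0 0 [391. 334.]
0 -16 [391. 427.]
10 16 [391. 218.]
10 0 [391. 313.]
10 -16 [391. 403.]
22 16 [391. 199.]
22 0 [391. 289.]
22 -16 [391. 375.]
40 16 [391. 175.]
40 0 [391. 259.]
40 -16 [390. 339.]
60 16 [390. 152.]
60 0 [390. 230.]
60 -16 [390. 305.]
```

```bash
python3 -m jog '0.002 0 0 0 0 0;0.002 0 0 0 0 0;0.002 0 0.05 0 0 0;0.002 0 0.1 0 0 0;0.002 0 0.15 0 0 0;0.002 0 0.158 0 0 0;0.002 0 0.158 0 0 0;0.002 0 0.158 0 0 0' 0; python3 -m jog '0 0 0.004 0 0 0;0 0 0.004 0 0 0'; python3 -m jog '0 0 0.004 0 0 0;0 0 0.004 0 0 0'
```

```text
time_s: 9.63
ee_pos: [530.2, 27.1, 33.1]
ee_rot: [180.0, -0.3, 173.6]
force: [0.4, 0.0, 0.1]
gripper_width: 45.4
time_s: 9.8
ee_pos: [531.3, 27.2, 32.3]
ee_rot: [180.0, -0.2, 173.6]
force: [-0.7, -0.6, 0.5]
gripper_width: 45.7
time_s: 9.97
ee_pos: [531.9, 27.2, 31.0]
ee_rot: [180.0, -0.1, 173.6]
force: [0.7, -0.2, 0.2]
gripper_width: 45.8
```

```bash
python3 -m jog '0 0 0.006 0 0 0;0 0 0.006 0 0 0;0 0 0.006 0 0 0'; python3 -m jog '0 0 0.006 0 0 0;0 0 0.006 0 0 0;0 0 0.006 0 0 0';python3 -m jog '0 0 0.006 0 0 0;0 0 0.006 0 0 0;0 0 0.006 0 0 0'
```

```text
time_s: 10.22
ee_pos: [531.8, 27.2, 27.9]
ee_rot: [180.0, -0.1, 173.6]
force: [0.6, 0.1, 0.6]
gripper_width: 45.4
time_s: 10.47
ee_pos: [531.6, 27.2, 24.7]
ee_rot: [180.0, -0.1, 173.6]
force: [-1.1, -0.4, -0.0]
gripper_width: 45.5
time_s: 10.72
ee_pos: [531.3, 27.2, 21.4]
ee_rot: [180.0, -0.1, 173.6]
force: [-0.3, -0.0, -0.2]
gripper_width: 45.6
```

```bash
python3 -m jog '0 0 0 0 0 0;0 0 0 0 0 0;0 0 0 0 0 0;0 0 0 0 0 0;0 0 0 0 0 0;0 0 0 0 0 0;0 0 0 0 0 0;0 0 0 0 0 0' -1 25
```

```text
time_s: 11.38
ee_pos: [531.2, 25.9, 21.5]
ee_rot: [-179.9, -0.1, 173.7]
force: [-0.8, -5.3, 1.0]
gripper_width: 16.4
```

```bash
python3 -m jog '0.02 0 0 0 0 0;0.04 0 0 0 0 0;0.06 0 0 0 0 0;0.078 0 0 0 0 0;0.078 0 0 0 0 0;0.078 0 0 0 0 0'; python3 - <<'E'
from h import *
f=grab_frame('scene');cv2.imwrite('pics/s6.png',cv2.resize(f[140:300,210:390,::-1],(675,600),interpolation=cv2.INTER_CUBIC))
s=state();print(s["force"])
print((w2px('scene',s['ee_pos'])-[210,140])*3.75,(w2px('scene',s['ee_pos']-[0,0,22])-[210,140])*3.75)
E
```

```text
time_s: 11.88
ee_pos: [498.5, 30.4, 22.0]
ee_rot: [180.0, 0.7, 173.7]
force: [14.2, 0.8, -15.7]
gripper_width: 16.7
[ 15.37504717   0.35067298 -16.6066728 ]
[376.37985115 247.33648376] [376.49608431 269.13687848]
```

View pics/s6.png

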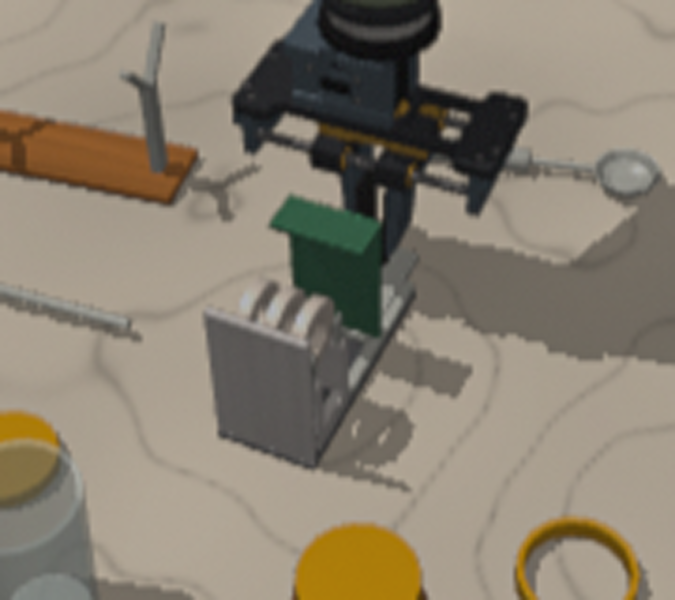

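```bash
python3 -m jog '0.008 0 0 0 0 0;0.014 0 0 0 0 0;0.02 0 0 0 0 0;0.02 0 0 0 0 0'; python3 -m jog '0 0 0 0 0 0;0 0 0 0 0 0;0 0 0 0 0 0;0 0 0 0 0 0' 0;  python3 -m jog '0 0 -0.08 0 0 0;0 0 -0.16 0 0 0;-0.06 0 -0.2 0 0 0;-0.12 0 -0.2 0 0 0;-0.12 0 -0.2 0 0 0;-0.12 0 -0.2 0 0 0'; python3 - <<'E'
from h import *
c=calibration("wrist");f=grab_frame("wrist");cv2.imwrite('pics/w7.png',f[:,:,::-1])
print([(np.round(d["location"]),round(d["confidence"],2),np.round(px2w("wrist",d["location"],39,c),1)) for d in tip_of("knobB","wrist")[:3]])
for n in("scene","top"):
  f=grab_frame(n);print([(np.round(d["location"]),round(d["confidence"],2),np.round(px2w(n,d["location"],39),1)) for d in tip_of("knobB",n)[:3]])
E
```

```text
time_s: 12.27
ee_pos: [498.1, 30.6, 22.3]
ee_rot: [180.0, 1.9, 173.8]
force: [24.1, -5.8, -24.9]
gripper_width: 16.5
time_s: 12.6
ee_pos: [496.3, 30.7, 22.4]
ee_rot: [180.0, 1.8, 173.8]
force: [0.4, -0.6, 0.5]
gripper_width: 40.3
time_s: 13.1
ee_pos: [552.5, 24.6, 124.2]
ee_rot: [180.0, 1.7, 173.8]
force: [-0.5, -0.1, 0.4]
gripper_width: 45.5
[(array([316., 140.]), 0.9, array([502.8,  29.1,  39. ]))]
[(array([314., 204.]), 0.67, array([504.1,  40.8,  39. ])), (array([363., 296.]), 0.55, array([739. , 212.7,  39. ]))]
[(array([334., 214.]), 0.57, array([498.5,  31. ,  39. ]))]
```

View pics/w7.png

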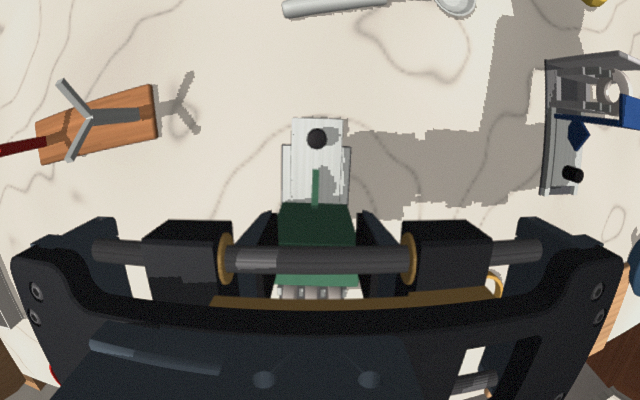

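```bash
python3 - <<'E'
from h import *
old={n:cv2.imread(f"pics/{n}0.png") for n in("top","scene")}
for n in("top","scene"):
  new=grab_frame(n)[:,:,::-1].copy(); cv2.imwrite(f"pics/{n}8.png",new)
  res=[]
  for im in(old[n],new):
    h=cv2.cvtColor(im,cv2.COLOR_BGR2HSV); m=cv2.inRange(h,(60,80,30),(95,255,255)); 
    nn,l,st,ce=cv2.connectedComponentsWithStats(m); k=1+np.argmax(st[1:,4]); print(n,st[k],ce[k]); res.append((l==k).astype(np.float32))
  # lip corners: shift estimate by phase correlation
  print("phase",cv2.phaseCorrelate(res[0],res[1]))
o=px2w("top",(341,170),119)
print("px per mm top z119 x:",w2px("top",o+[10,-1.1,0])-w2px("top",o))
for d in (30,33,36,40): print(d,w2px("top",[600-d*.994,20+d*.11,119])-w2px("top",[600,20,119]),w2px("scene",[600-d*.994,20+d*.11,119])-w2px("scene",[600,20,119]))
E
```

```text
top [329 159  25  15 288] [340.96875    166.13888889]
top [101 142   1   1   1] [101. 142.]
phase ((-233.57643192653302, -23.21429074250557), 0.08988229906558991)
scene [239   0  40  25 581] [259.13597246  12.84681583]
scene [283 193  29  36 612] [299.36928105 208.69444444]
phase ((44.417825682592195, 193.5132344448181), 0.29407828658819196)
px per mm top z119 x: [ 0.37635794 -4.0910508 ]
30 [-1.14102197 12.25297424] [ 5.27530883 -8.49208612]
33 [-1.25551039 13.48241926] [ 5.78995032 -9.32054566]
36 [-1.37006931 14.71262116] [  6.30231063 -10.14533298]
40 [-1.52292428 16.35406897] [  6.9819353  -11.23937913]
```

```bash
python3 -c "
from h import *
print(row([580,334,170],down(177)))"
```

```text
0.0080 0.6211 -0.0924 -0.0005 0.0189 -0.0349   minrows 7.5
```

```bash
python3 -m jog '0 0 -0.08 0 0 0;0 0.06 -0.1 0 0.01 -0.01;0.008 0.62 -0.1 0 0.019 -0.035;0.008 0.62 -0.1 0 0.019 -0.035;0.008 0.62 -0.1 0 0.019 -0.035;0.008 0.62 -0.1 0 0.019 -0.035;0.008 0.62 -0.1 0 0.019 -0.035;0.008 0.62 -0.1 0 0.019 -0.035;0.008 0.62 -0.1 0 0.019 -0.035;0.008 0.62 -0.1 0 0.019 -0.035;0.008 0.62 -0.1 0 0.019 -0.035;0.008 0.62 -0.1 0 0.019 -0.035'
python3 - <<'E'
from h import *
c=calibration("wrist");f=grab_frame("wrist")
print([(np.round(d["location"]),round(d["confidence"],2),np.round(px2w("wrist",d["location"],39,c),1)) for d in tip_of("knobA","wrist")[:3]])
cv2.imwrite('pics/w9.png',f[:,:,::-1])
old={n:cv2.imread(f"pics/{n}0.png") for n in("top","scene")}
box={"top":(310,135,375,200),"scene":(250,160,340,290)}
for n in("top","scene"):
  new=grab_frame(n)[:,:,::-1].copy(); cv2.imwrite(f"pics/{n}9.png",new);x0,y0,x1,y1=box[n]
  print([(np.round(d["location"],1),round(d["confidence"],2)) for d in tip_of("knobB",n)[:2]])
  for im in(old[n],new):
    h=cv2.cvtColor(im[y0:y1,x0:x1],cv2.COLOR_BGR2HSV); m=cv2.inRange(h,(60,80,30),(95,255,255)); 
    nn,l,st,ce=cv2.connectedComponentsWithStats(m); k=1+np.argmax(st[1:,4]); print(n,st[k],ce[k]+[x0,y0])
E
```

```text
time_s: 14.5
ee_pos: [579.4, 332.8, 173.4]
ee_rot: [-179.9, -0.1, 177.0]
force: [0.1, 0.4, -1.0]
gripper_width: 45.5
[(array([310., 167.]), 0.82, array([557. , 326.6,  39. ]))]
[(array([336.4, 213.6]), 0.83)]
top [ 19  24  25  15 288] [340.96875    166.13888889]
top [ 17  37  26  15 318] [339.23584906 178.91509434]
[(array([310.8, 202.2]), 0.71), (array([247.8, 156. ]), 0.7)]
scene [ 26  42  30  36 375] [293.496      212.93866667]
scene [ 33  33  29  36 615] [299.34471545 208.62439024]
```

```bash
python3 - <<'E'
from h import *
for n in("top","scene"):
  grab_frame(n)
  for q,z in [("w4",85),("clampB",0),("clampA",0),("knobA",39),("knobB",39),("skewer",13),("skewer_tip",13)]:
    print(n,q,[(np.round(d["location"]),round(d["confidence"],2),np.round(px2w(n,d["location"],z),1)) for d in tip_of(q,n)[:5]])
f=cv2.imread("pics/top9.png")[125:235,180:390]; cv2.imwrite("pics/top9c.png",cv2.resize(f,(800,419),interpolation=cv2.INTER_CUBIC))
E
```

```text
top w4 [(array([337., 156.]), 0.66, array([642.4,  24.3,  85. ])), (array([340., 156.]), 0.59, array([643.3,  16.2,  85. ])), (array([350., 156.]), 0.58, array([641.7,  -8.7,  85. ])), (array([211., 227.]), 0.39, array([469.6, 336.1,  85. ]))]
top clampB [(array([341., 163.]), 0.9, array([640.4,   9. ,   0. ]))]
top clampA [(array([219., 228.]), 0.67, array([469.5, 340.3,   0. ]))]
top knobA [(array([348., 156.]), 0.46, array([651.4,  -8.5,  39. ]))]
top knobB [(array([334., 215.]), 0.97, array([496.9,  31.1,  39. ])), (array([476., 231.]), 0.48, array([ 450.8, -336. ,   39. ])), (array([395., 133.]), 0.38, array([ 712.5, -132.7,   39. ]))]
top skewer [(array([453., 173.]), 0.63, array([ 607.5, -292.3,   13. ])), (array([338., 162.]), 0.2, array([642.1,  17.6,  13. ]))]
top skewer_tip [(array([386., 174.]), 0.7, array([ 607.1, -111.6,   13. ]))]
scene w4 [(array([282., 225.]), 0.6, array([635. ,   3.2,  85. ])), (array([291., 225.]), 0.55, array([629. ,  22.1,  85. ])), (array([282., 222.]), 0.39, array([624.5,  -1.6,  85. ]))]
scene clampB [(array([291., 250.]), 0.87, array([633.4,  20.2,   0. ]))]
scene clampA [(array([431., 224.]), 0.78, array([457.2, 342.1,   0. ]))]
scene knobA [(array([425., 240.]), 0.96, array([551.1, 326. ,  39. ]))]
scene knobB [(array([311., 199.]), 0.97, array([490.2,  30.3,  39. ])), (array([294., 229.]), 0.16, array([599.7,  18.3,  39. ]))]
scene skewer [(array([183., 210.]), 0.68, array([ 595.7, -289.5,   13. ]))]
scene skewer_tip []
```

View pics/top9c.png

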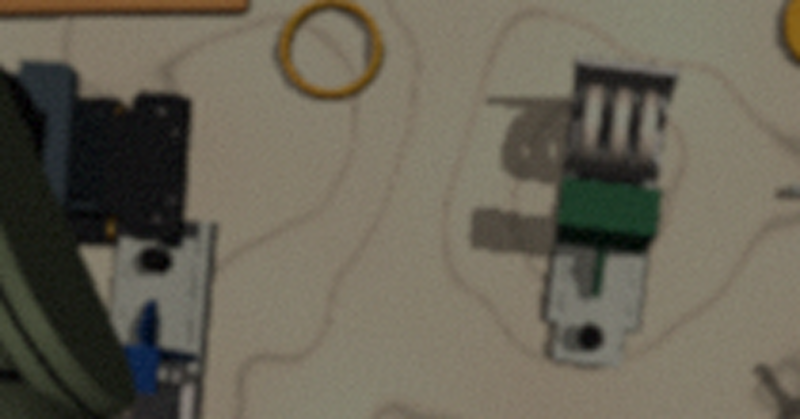

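```bash
python3 - <<'E'
from h import *
im=cv2.imread("pics/w9.png");x0,y0=285,140
g=cv2.GaussianBlur(cv2.cvtColor(im,cv2.COLOR_BGR2GRAY),(3,3),0)[y0:195,x0:340]
m=(g<70).astype(np.uint8);nn,l,st,ce=cv2.connectedComponentsWithStats(m)
for k in range(1,nn):
  if st[k,4]>30: print(st[k],ce[k]+[x0,y0],px2w("wrist",ce[k]+[x0,y0],33))
print(row([556,328,100],down(177)),row([556,328,24],down(177)))
E
```

```text
[ 21  20  16  17 206] [313.48058252 168.19902913] [559.46284521 330.49479852  33.        ]
0.0471 -0.0134 0.1477 -0.0004 -0.0001 0.0001   minrows 1.9 0.0470 -0.0133 0.2997 -0.0004 -0.0001 0.0001   minrows 3.6
```

```bash
python3 -m jog '0.042 -0.009 0.08 0 0 0;0.042 -0.009 0.15 0 0 0;0.042 -0.009 0.22 0 0 0;0.042 -0.009 0.27 0 0 0;0.042 -0.009 0.3 0 0 0;0.042 -0.009 0.3 0 0 0;0.042 -0.009 0.3 0 0 0' && python3 -m jog '0 0 0 0 0 0;0 0 0 0 0 0;0 0 0 0 0 0;0 0 0 0 0 0;0 0 0 0 0 0;0 0 0 0 0 0;0 0 0 0 0 0;0 0 0 0 0 0' -1 25
```

```text
time_s: 16.18
ee_pos: [558.4, 329.9, 23.3]
ee_rot: [-179.9, -0.1, 177.0]
force: [0.6, 0.4, 1.0]
gripper_width: 45.7
time_s: 16.85
ee_pos: [558.9, 330.1, 24.3]
ee_rot: [-180.0, -0.0, 177.0]
force: [-0.7, -0.9, 5.7]
gripper_width: 15.7
```

```bash
python3 -m jog '-0.02 0 0 0 0 0;-0.04 0 0 0 0 0;-0.056 0 0 0 0 0;-0.06 0 0 0 0 0;-0.06 0 0 0 0 0'; python3 -m jog '-0.008 0 0 0 0 0;-0.016 0 0 0 0 0;-0.016 0 0 0 0 0';python3 -m jog '-0.008 0 0 0 0 0;-0.008 0 0 0 0 0'
```

```text
time_s: 17.27
ee_pos: [590.8, 327.7, 24.3]
ee_rot: [-179.9, 0.1, 177.0]
force: [0.7, -3.1, 4.4]
gripper_width: 15.9
time_s: 17.52
ee_pos: [598.8, 327.0, 24.2]
ee_rot: [-179.9, 0.0, 176.9]
force: [-4.3, -0.9, 6.1]
gripper_width: 15.9
time_s: 17.68
ee_pos: [598.9, 326.9, 24.1]
ee_rot: [-179.8, -0.6, 176.9]
force: [-11.9, 0.2, 10.9]
gripper_width: 16.0
```

```bash
python3 -m jog '0 0 0 0 0 0;0 0 0 0 0 0;0 0 0 0 0 0;0 0 -0.08 0 0 0;0 0 -0.16 0 0 0;0 0 -0.24 0 0 0;0 0 -0.28 0 0 0;0 0 -0.28 0 0 0' 0; python3 -c "
from h import *
print(row([499.5,30.5,165],down(173.5)))"
```

```text
time_s: 18.35
ee_pos: [604.1, 329.0, 170.6]
ee_rot: [179.8, 0.1, 176.8]
force: [0.7, -0.1, 0.5]
gripper_width: 45.9
0.1761 -0.6076 0.0086 0.0024 0.0012 0.0372   minrows 7.6
```

```bash
python3 -m jog '0.176 -0.607 0 0.002 0.001 0.037;0.176 -0.607 0 0.002 0.001 0.037;0.176 -0.607 0 0.002 0.001 0.037;0.176 -0.607 0 0.002 0.001 0.037;0.176 -0.607 0 0.002 0.001 0.037;0.176 -0.607 0 0.002 0.001 0.037;0.176 -0.607 0 0.002 0.001 0.037;0.176 -0.607 0 0.002 0.001 0.037;0.176 -0.607 0 0.002 0.001 0.037;0.176 -0.607 0 0.002 0.001 0.037;0.176 -0.607 0 0.002 0.001 0.037'
cat >> h.py <<'E'
def knob():
    c=calibration("wrist");f=grab_frame("wrist");print([(np.round(d["location"]),round(d["confidence"],2),np.round(px2w("wrist",d["location"],39,c),1)) for d in tip_of("knobB","wrist")[:3]])
    u,v=w2px("wrist",[*px2w("wrist",tip_of("knobB","wrist")[0]["location"],39,c)[:2],33],c).astype(int)
    g=cv2.GaussianBlur(cv2.cvtColor(f,cv2.COLOR_RGB2GRAY),(3,3),0)[v-25:v+25,u-25:u+25]
    nn,l,st,ce=cv2.connectedComponentsWithStats((g<70).astype(np.uint8))
    for k in range(1,nn):
        if st[k,4]>60: print(st[k],ce[k]+[u-25,v-25],px2w("wrist",ce[k]+[u-25,v-25],33,c))
E
python3 - <<'E'
from h import *
knob()
E
```

```text
time_s: 19.27
ee_pos: [500.2, 31.2, 168.8]
ee_rot: [179.9, 0.0, 173.5]
force: [-0.1, 0.2, -0.1]
gripper_width: 45.5
[(array([320., 190.]), 0.61, array([501.4,  34.3,  39. ]))]
[ 14  16  15  19 232] [315.88793103 188.23706897] [500.34293503  29.83876628  33.        ]
```

Knob B at about (500, 30). Regrip slightly higher and pull again.

```bash
python3 -m jog '0 0.002 0.08 0 0 0;0 0.002 0.16 0 0 0;0 0.002 0.24 0 0 0;0 0.002 0.285 0 0 0;0 0.002 0.285 0 0 0;0 0.002 0.285 0 0 0;0 0.002 0.285 0 0 0' && python3 -m jog '0 0 0 0 0 0;0 0 0 0 0 0;0 0 0 0 0 0;0 0 0 0 0 0;0 0 0 0 0 0;0 0 0 0 0 0;0 0 0 0 0 0;0 0 0 0 0 0' -1 40; python3 -m jog '0.006 0 0 0 0 0;0.012 0 0 0 0 0;0.012 0 0 0 0 0'; python3 -m jog '0.006 0 0 0 0 0;0.012 0 0 0 0 0;0.012 0 0 0 0 0'
```

```text
time_s: 20.0
ee_pos: [501.9, 33.5, 27.7]
ee_rot: [179.9, 0.2, 173.7]
force: [-0.4, 0.6, 1.0]
gripper_width: 45.5
time_s: 20.67
ee_pos: [502.7, 33.2, 28.7]
ee_rot: [179.9, 0.3, 173.7]
force: [-0.4, -1.5, 5.4]
gripper_width: 0.5
time_s: 20.92
ee_pos: [495.8, 34.0, 28.7]
ee_rot: [179.9, 0.2, 173.6]
force: [-0.5, 1.2, 3.3]
gripper_width: 0.1
time_s: 21.17
ee_pos: [489.3, 34.7, 28.7]
ee_rot: [179.9, 0.2, 173.6]
force: [-0.8, -0.5, 1.9]
gripper_width: -0.0
```

```bash
python3 -m jog '0 0 -0.03 0 0 0;-0.02 -0.008 -0.03 0 0 0;-0.02 -0.008 -0.03 0 0 0;-0.02 -0.008 -0.03 0 0 0;-0.02 -0.008 -0.03 0 0 0;-0.02 -0.008 -0.02 0 0 0;-0.02 -0.008 0.0 0 0 0;-0.02 -0.008 0.02 0 0 0;-0.02 -0.008 0.02 0 0 0;-0.02 -0.008 0.02 0 0 0' 0; python3 -m jog '0 0 0.006 0 0 0;0 0 0.006 0 0 0;0 0 0.006 0 0 0'; python3 -m jog '0 0 0 0 0 0;0 0 0 0 0 0;0 0 0 0 0 0;0 0 0 0 0 0;0 0 0 0 0 0;0 0 0 0 0 0;0 0 0 0 0 0;0 0 0 0 0 0' -1 25
```

```text
time_s: 22.0
ee_pos: [497.8, 29.7, 17.5]
ee_rot: [179.9, 0.1, 173.7]
force: [-0.1, 0.0, -0.2]
gripper_width: 45.6
time_s: 22.25
ee_pos: [497.8, 29.7, 14.4]
ee_rot: [179.9, 0.0, 173.7]
force: [-0.3, -0.7, 0.7]
gripper_width: 45.6
time_s: 22.92
ee_pos: [497.9, 30.4, 14.6]
ee_rot: [179.9, 0.1, 173.6]
force: [-0.1, 6.2, -0.2]
gripper_width: 16.9
```

```bash
python3 -m jog '0.006 0 0 0 0 0;0.012 0 0 0 0 0;0.012 0 0 0 0 0'; python3 -m jog '0.008 0 0 0 0 0;0.014 0 0 0 0 0;0.014 0 0 0 0 0';  python3 -m jog '0.008 0 0 0 0 0;0.014 0 0 0 0 0;0.014 0 0 0 0 0'
```

```text
time_s: 23.17
ee_pos: [498.0, 30.5, 14.7]
ee_rot: [179.9, 0.8, 173.7]
force: [13.1, -1.2, -14.6]
gripper_width: 17.3
time_s: 23.42
ee_pos: [498.3, 30.5, 14.7]
ee_rot: [179.8, 1.7, 173.8]
force: [16.1, -1.6, -17.8]
gripper_width: 17.0
time_s: 23.67
ee_pos: [498.4, 30.5, 14.7]
ee_rot: [179.8, 2.5, 173.8]
force: [15.6, -1.6, -18.2]
gripper_width: 17.0
```

```bash
python3 -m jog '0 0 0 0 0 0;0 0 0 0 0 0;0 0 0 0 0 0;0 0 -0.08 0 0 0;0 0 -0.16 0 0 0;0 0 -0.24 0 0 0;0 0 -0.32 0 0 0;0 0 -0.4 0 0 0;0 0 -0.44 0 0 0;0 0 -0.44 0 0 0;0 0 -0.44 0 0 0' 0; python3 -c "
from h import *
print(row([590,-395,230],down(85.5)))"
```

```text
time_s: 24.58
ee_pos: [488.2, 30.7, 235.4]
ee_rot: [179.8, 2.6, 173.8]
force: [-0.8, 0.6, -0.4]
gripper_width: 45.6
-0.2931 -0.8247 0.0217 0.0241 0.0217 0.9813   minrows 12.3
```

```bash
python3 -m jog '-0.293 -0.825 0 0.024 0.022 0.981;-0.293 -0.825 0 0.024 0.022 0.981;-0.293 -0.825 0 0.024 0.022 0.981;-0.293 -0.825 0 0.024 0.022 0.981;-0.293 -0.825 0 0.024 0.022 0.981;-0.293 -0.825 0 0.024 0.022 0.981;-0.293 -0.825 0 0.024 0.022 0.981;-0.293 -0.825 0 0.024 0.022 0.981;-0.293 -0.825 0 0.024 0.022 0.981;-0.293 -0.825 0 0.024 0.022 0.981;-0.293 -0.825 0 0.024 0.022 0.981;-0.293 -0.825 0 0.024 0.022 0.981;-0.293 -0.825 0 0.024 0.022 0.981;-0.293 -0.825 0 0.024 0.022 0.981;-0.293 -0.825 0 0.024 0.022 0.981;-0.293 -0.825 0 0.024 0.022 0.981;-0.293 -0.825 0 0.024 0.022 0.981' 0.6
python3 - <<'E'
from h import *
c=calibration("wrist");f=grab_frame("wrist");cv2.imwrite('pics/w10.png',f[:,:,::-1])
for q,z in [("skewer",13),("skewer_tip",13),("fork_red",96),("fork_plain",96)]:
  print(q,[(np.round(d["location"]),round(d["confidence"],2),np.round(px2w("wrist",d["location"],z,c),1)) for d in tip_of(q,"wrist")[:3]])
print([d["rect"] for d in spot_in("skewer","wrist")[:1]])
E
```

```text
time_s: 26.0
ee_pos: [589.2, -394.5, 240.3]
ee_rot: [-179.9, -0.1, 85.6]
force: [1.0, -0.5, -0.1]
gripper_width: 73.2
skewer [(array([318.,  96.]), 0.85, array([ 598.6, -293.6,   13. ]))]
skewer_tip []
fork_red [(array([185., 124.]), 0.68, array([ 448.5, -314.3,   96. ]))]
fork_plain []
[[306.3, 0.0, 325.9, 162.5]]
```

View pics/w10.png

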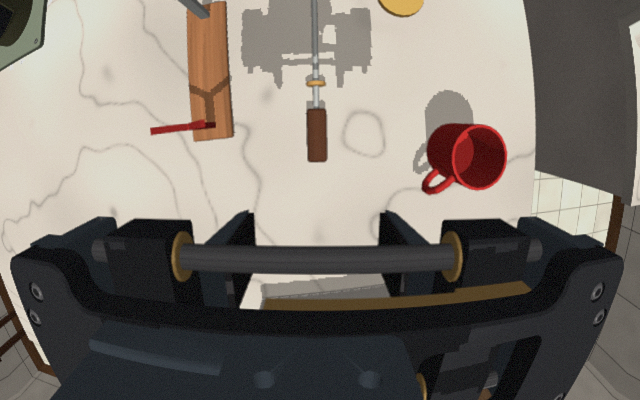

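```bash
python3 - <<'E'
from h import *
for n,p,z in [("hend",(317,161),26),("hfront",(316.5,108),26),("guard",(316,82),13),("rod",(315,40),13),("rod0",(314.5,5),13),("mugL",(428,150),80),("mugLlow",(430,150),40),("mughandle",(425,188),40)]:
    print(n,np.round(px2w("wrist",p,z),1))
E
```

```text
hend [ 590.8 -377.8   26. ]
hfront [ 595.4 -310.    26. ]
guard [ 597.4 -274.8   13. ]
rod [ 600.6 -217.1   13. ]
rod0 [ 603.8 -165.7   13. ]
mugL [ 719.9 -366.4   80. ]
mugLlow [ 737.4 -370.8   40. ]
mughandle [ 729.8 -420.6   40. ]
```

```bash
python3 -c "
from h import *
print(row([593.1,-343,100],down(86.4)));print(row([593.1,-343,12],down(86.4)))"
```

```text
0.1040 -0.0009 0.2821 0.0000 -0.0002 -0.0094   minrows 3.6
0.1040 -0.0009 0.4581 0.0000 -0.0002 -0.0094   minrows 5.6
```

```bash
python3 -m jog '0.104 -0.001 0.08 0 0 -0.009;0.104 -0.001 0.16 0 0 -0.009;0.104 -0.001 0.24 0 0 -0.009;0.104 -0.001 0.32 0 0 -0.009;0.104 -0.001 0.38 0 0 -0.009;0.104 -0.001 0.42 0 0 -0.009;0.104 -0.001 0.45 0 0 -0.009;0.104 -0.001 0.458 0 0 -0.009;0.104 -0.001 0.458 0 0 -0.009;0.104 -0.001 0.458 0 0 -0.009' 0.3; python3 -m jog '0 0 0.006 0 0 0;0 0 0.012 0 0 0;0 0 0.012 0 0 0'; python3 -m jog '0 0 0.006 0 0 0;0 0 0.012 0 0 0;0 0 0.012 0 0 0'
```

```text
time_s: 27.13
ee_pos: [593.8, -343.5, 13.2]
ee_rot: [179.9, 0.0, 86.4]
force: [0.1, -1.3, -0.6]
gripper_width: 59.2
time_s: 27.38
ee_pos: [594.1, -343.7, 7.8]
ee_rot: [179.8, 0.1, 86.4]
force: [0.2, -0.4, -0.1]
gripper_width: 59.2
time_s: 27.63
ee_pos: [593.7, -343.4, 1.3]
ee_rot: [179.9, 0.0, 86.4]
force: [0.1, -1.3, -0.9]
gripper_width: 59.4
```

```bash
python3 -m jog '0 0 0.006 0 0 0;0 0 0.01 0 0 0;0 0 0.01 0 0 0'; python3 -m jog '0 0 0.004 0 0 0;0 0 0.006 0 0 0;0 0 0.006 0 0 0';python3 -m jog '0 0 0.004 0 0 0;0 0 0.004 0 0 0'
```

```text
time_s: 27.88
ee_pos: [593.3, -343.2, -4.5]
ee_rot: [180.0, 0.0, 86.4]
force: [0.1, -0.1, 0.8]
gripper_width: 59.4
time_s: 28.13
ee_pos: [593.1, -343.1, -7.9]
ee_rot: [180.0, -0.0, 86.4]
force: [-0.4, 0.8, 0.1]
gripper_width: 59.3
time_s: 28.3
ee_pos: [593.2, -343.1, -10.1]
ee_rot: [180.0, -0.0, 86.4]
force: [0.6, -0.1, 0.3]
gripper_width: 59.1
```

```bash
python3 -m jog '0 0 0.004 0 0 0;0 0 0.004 0 0 0'; python3 -m jog '0 0 0.004 0 0 0;0 0 0.004 0 0 0';python3 -m jog '0 0 0.004 0 0 0;0 0 0.004 0 0 0'
```

```text
time_s: 28.47
ee_pos: [593.2, -343.2, -10.2]
ee_rot: [180.0, 0.0, 86.4]
force: [-1.6, 1.2, 8.9]
gripper_width: 59.5
time_s: 28.63
ee_pos: [593.2, -343.1, -10.2]
ee_rot: [179.9, 0.0, 86.4]
force: [-2.1, 1.2, 10.1]
gripper_width: 59.8
time_s: 28.8
ee_pos: [593.3, -343.2, -10.2]
ee_rot: [179.9, 0.0, 86.4]
force: [-2.0, 1.1, 9.9]
gripper_width: 58.9
```

```bash
python3 -m jog '0 0 -0.003 0 0 0;0 0 -0.003 0 0 0;0 0 -0.003 0 0 0;0 0 -0.003 0 0 0;0 0 -0.003 0 0 0;0 0 -0.003 0 0 0;0 0 -0.003 0 0 0;0 0 -0.003 0 0 0;0 0 -0.003 0 0 0' -1 45;  python3 -m jog '0 0 -0.05 0 0 0;0 0 -0.1 0 0 0;0 0 -0.18 0 0 0;0 0 -0.26 0 0 0;0 0 -0.3 0 0 0;0 0 -0.3 0 0 0;0 0 -0.3 0 0 0'
python3 - <<'E'
from h import *
c=calibration("wrist");s=state();f=grab_frame("wrist");cv2.imwrite('pics/w11.png',f[:,:,::-1]);R0=R.from_euler("xyz",s["ee_rot"],degrees=True)
for q in ["skewer","skewer_tip"]:
  for d in tip_of(q,"wrist")[:2]:
    w=px2w("wrist",d["location"],s["ee_pos"][2]+21,c); print(q,d["location"],d["confidence"],np.round(w,1),np.round(R0.inv().apply(w-s["ee_pos"]),1))
# predicted axis pixels for tool frame z=-21, skewer x=-50 at tool 0
for x in (-15,15,21,60,100,180): print(x,np.round(w2px("wrist",s["ee_pos"]+R0.apply([x+50,0,-21]),c),1))
E
```

```text
time_s: 29.55
ee_pos: [593.1, -343.1, -9.0]
ee_rot: [179.9, 0.0, 86.4]
force: [0.5, 0.1, -0.4]
gripper_width: 26.3
time_s: 30.13
ee_pos: [593.4, -343.3, 142.3]
ee_rot: [179.8, 0.1, 86.4]
force: [-0.3, -0.5, -1.3]
gripper_width: 25.7
skewer [317.4, 156.7] 0.76 [ 596.2 -295.   163.3] [ 48.4  -0.2 -21.1]
-15 [317.8 182.1]
15 [317.9 124.6]
21 [317.9 112.9]
60 [317.9  39.3]
100 [318.  -27.4]
180 [ 317.9 -124.6]
```

View pics/w11.png

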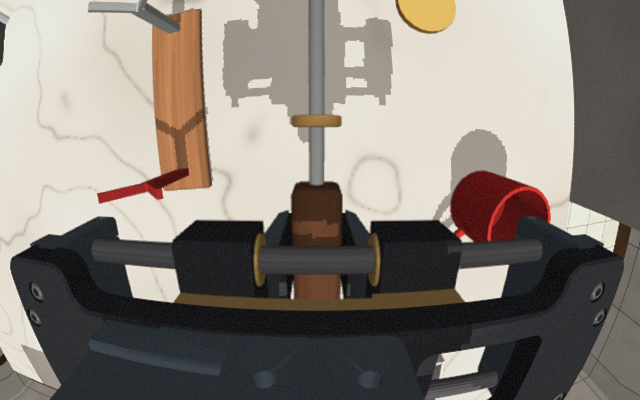

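```bash
python3 -c "
from h import *
print(row([565,-175,320],down(83.5)))"
```

```text
0.3311 -0.0757 -0.3621 -0.0019 -0.0009 0.0318   minrows 6.0
```

```bash
python3 -m jog '0.06 -0.01 -0.06 0 0 0.005;0.12 -0.02 -0.12 0 0 0.01;0.18 -0.03 -0.18 0 0 0.015;0.22 -0.05 -0.24 0 0 0.02;0.27 -0.06 -0.3 0 0 0.025;0.31 -0.07 -0.34 0 0 0.03;0.331 -0.076 -0.362 0 0 0.032;0.331 -0.076 -0.362 0 0 0.032;0.331 -0.076 -0.362 0 0 0.032;0.331 -0.076 -0.362 0 0 0.032;0.331 -0.076 -0.362 0 0 0.032'
python3 - <<'E'
from h import *
c=calibration("wrist");s=state();f=grab_frame("wrist");cv2.imwrite('pics/w12.png',f[:,:,::-1]);R0=R.from_euler("xyz",s["ee_rot"],degrees=True)
for q,z in [("w4",85),("clampB",0),("knobB",39),("fork_red",96),("fork_plain",96),("skewer_tip",s["ee_pos"][2]+21)]:
  print(q,[(np.round(d["location"]),round(d["confidence"],2),np.round(px2w("wrist",d["location"],z,c),1)) for d in tip_of(q,"wrist")[:4]])
print("pred B origin",w2px("wrist",[635.5,14.9,85],c))
for n in("scene","top"):
  grab_frame(n);print(n,[(np.round(d["location"],1),round(d["confidence"],2)) for d in tip_of("skewer_tip",n)[:2]],w2px(n,s["ee_pos"]+R0.apply([230,0,-21])))
im=f[0:130,290:520,::-1];cv2.imwrite('pics/w12c.png',cv2.resize(im,(800,452),interpolation=cv2.INTER_CUBIC))
E
```

```text
time_s: 31.2
ee_pos: [564.4, -176.1, 317.3]
ee_rot: [-179.6, -0.1, 83.4]
force: [-0.1, 0.0, -1.2]
gripper_width: 26.0
w4 [(array([358.,  25.]), 0.97, array([640.9,  19.7,  85. ])), (array([355.,  45.]), 0.77, array([632.6,  -8.9,  85. ])), (array([357.,  32.]), 0.68, array([637.6,   9.3,  85. ]))]
clampB [(array([353.,  46.]), 0.65, array([642.1,  10.2,   0. ]))]
knobB [(array([263.,  39.]), 0.85, array([504.8,  29.4,  39. ]))]
fork_red [(array([254., 208.]), 0.47, array([ 471.6, -213.2,   96. ]))]
fork_plain [(array([227., 172.]), 0.93, array([ 442.6, -158.7,   96. ]))]
skewer_tip []
pred B origin [354.92526297  28.30878996]
scene [(array([309.3, 119. ]), 0.62)] [307.42289115 123.56689644]
top [(array([327.2, 153.8]), 0.97)] [326.39144423 155.21397123]
```

```bash
python3 - <<'E'
from h import *
im=cv2.imread("pics/top9.png")
def ang(m,z,off):
    ys,xs=np.nonzero(m); r=cv2.minAreaRect(np.stack([xs,ys],1).astype(np.float32)); b=cv2.boxPoints(r)+off
    w=np.array([px2w("top",p,z)[:2] for p in b]); e=[w[1]-w[0],w[2]-w[1]]; 
    print([ (round(np.linalg.norm(v),1),round(np.degrees(np.arctan2(v[1],v[0])),1)) for v in e],w.mean(0))
h=cv2.cvtColor(im,cv2.COLOR_BGR2HSV)
x0,y0=310,160;m=cv2.inRange(h[y0:205,x0:375],(60,80,30),(95,255,255));nn,l,st,ce=cv2.connectedComponentsWithStats(m);k=1+np.argmax(st[1:,4]);ang(l==k,119,[x0,y0])
for p in [(331.4,141.3),(358,144.7)]: print(px2w("top",p,118))
# wrist w12: weights edges
c=calibration("wrist");g=cv2.imread("pics/w12.png")
for z,p in [(110,(355,30))]: print(px2w("wrist",p,z,c))
d=lambda yaw,x,o:np.array(o)-x*np.array([np.cos(np.radians(yaw)),np.sin(np.radians(yaw))])
T=d(83,300,(637.5,12)); print(T,row([*T,180],down(83)),'|',row([*T,62],down(83)))
E
```

```text
[(np.float64(31.7), np.float64(-7.2)), (np.float64(59.7), np.float64(-97.2))] [579.5472943  19.8617827]
[672.20416937  37.4914361  118.        ]
[662.920451   -27.15195581 118.        ]
[633.20132477   6.66787451 110.        ]
[ 600.93919698 -285.76384549] -0.2121 0.0977 0.2795 -0.0019 -0.0008 0.0054   minrows 4.4 | -0.2124 0.0984 0.5155 -0.0019 -0.0008 0.0054   minrows 6.8
```

View pics/w12c.png

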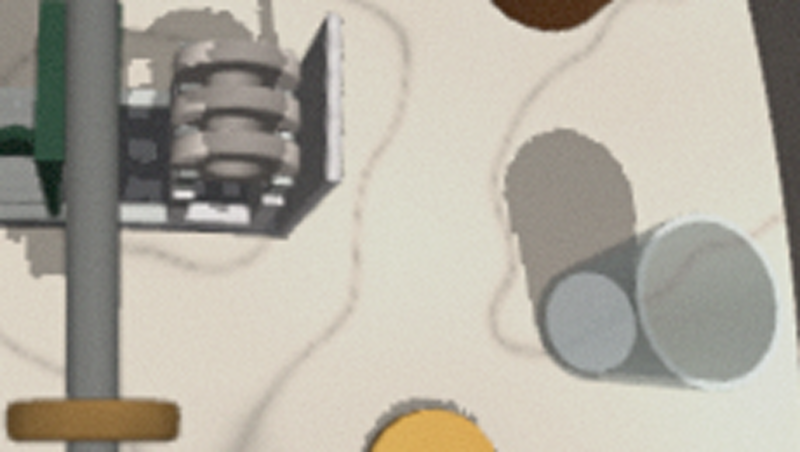

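```bash
python3 - <<'E'
from h import *
c=calibration("wrist");f=lambda u,v:(290+u*.2875,v*.2875)
for n,p,z in [("w far",f(233,57),92),("w mid",f(237,102),92),("w near",f(236,147),92),("fix far",f(340,15),118),("fix near",f(343,180),118),("jarL",f(640,300),100),("base corner near right",f(285,237),2)]:
    print(n,np.round(px2w("wrist",p,z,c),1))
E
```

```text
w far [641.3  31.8  92. ]
w mid [640.3  12.7  92. ]
w near [637.6  -5.7  92. ]
fix far [679.   38.5 118. ]
fix near [670.8 -27.  118. ]
jarL [795.9 -72.9 100. ]
base corner near right [669.5 -28.1   2. ]
```

```bash
python3 -m jog '-0.05 0.03 0 0 0 0.005;-0.1 0.06 0.06 0 0 0.005;-0.15 0.09 0.14 0 0 0.005;-0.2 0.1 0.22 0 0 0.005;-0.212 0.1 0.3 0 0 0.005;-0.212 0.1 0.38 0 0 0.005;-0.212 0.1 0.44 0 0 0.005;-0.212 0.1 0.49 0 0 0.005;-0.212 0.1 0.516 0 0 0.005;-0.212 0.1 0.516 0 0 0.005;-0.212 0.1 0.516 0 0 0.005;-0.212 0.1 0.516 0 0 0.005'
python3 - <<'E'
from h import *
d=lambda yaw,x,o:np.array(o)-x*np.array([np.cos(np.radians(yaw)),np.sin(np.radians(yaw))])
s=state();R0=R.from_euler("xyz",s["ee_rot"],degrees=True)
for n in("scene","top"):
  f=grab_frame(n);print(n,[(np.round(q["location"],1),round(q["confidence"],2)) for q in tip_of("skewer_tip",n)[:2]],w2px(n,s["ee_pos"]+R0.apply([230,0,-22])))
  if n=="scene": cv2.imwrite("pics/s13.png",cv2.resize(f[170:260,200:320,::-1],(800,600),interpolation=cv2.INTER_CUBIC))
for x in(300,230,107): print(row([*d(83,x,(639,12)),62],down(83)))
E
```

```text
time_s: 32.75
ee_pos: [603.0, -286.1, 63.4]
ee_rot: [-180.0, -0.0, 83.0]
force: [-0.1, -0.2, -0.9]
gripper_width: 25.7
scene [(array([260. , 218.1]), 0.71), (array([312. , 204.2]), 0.37)] [257.87070885 218.46851044]
top [(array([369.2, 159.6]), 0.68), (array([429.1, 234.2]), 0.52)] [369.35779465 160.13250895]
0.0004 -0.0004 0.0028 -0.0001 -0.0002 0.0004   minrows 0.0
0.1404 -0.0003 0.0028 -0.0001 -0.0002 0.0004   minrows 1.7
0.3864 -0.0001 0.0029 -0.0001 -0.0002 0.0004   minrows 4.6
```

```bash
python3 -m jog '0.03 0 0.002 0 0 0;0.06 0 0.003 0 0 0;0.08 0 0.003 0 0 0;0.1 0 0.003 0 0 0;0.12 0 0.003 0 0 0;0.12 0 0.003 0 0 0'; python3 -m jog '0.03 0 0 0 0 0;0.06 0 0 0 0 0;0.09 0 0 0 0 0;0.1 0 0 0 0 0;0.1 0 0 0 0 0'; python3 -m jog '0.03 0 0 0 0 0;0.06 0 0 0 0 0;0.09 0 0 0 0 0;0.12 0 0 0 0 0;0.15 0 0 0 0 0;0.166 0 0 0 0 0;0.166 0 0 0 0 0;0.166 0 0 0 0 0'
```

```text
time_s: 33.45
ee_pos: [610.2, -223.8, 62.0]
ee_rot: [-180.0, -0.1, 83.2]
force: [-0.4, 0.0, -1.8]
gripper_width: 25.5
time_s: 33.87
ee_pos: [616.3, -172.6, 62.0]
ee_rot: [-180.0, -0.1, 83.3]
force: [0.6, 0.5, -0.8]
gripper_width: 25.6
time_s: 34.53
ee_pos: [626.1, -89.7, 62.2]
ee_rot: [-180.0, -0.0, 83.4]
force: [0.2, -0.7, -1.4]
gripper_width: 26.2
```

```bash
python3 -m jog '-0.008 0 0 0 0 0;-0.008 0 -0.02 0 0 0;-0.008 0 -0.04 0 0 0;-0.008 0 -0.04 0 0 0;-0.008 0 -0.04 0 0 0';python3 -m jog '0 0 -0.03 0 0 0;0 0 -0.06 0 0 0;0 0 -0.1 0 0 0;0 0 -0.14 0 0 0;0 0 -0.18 0 0 0;0 0 -0.22 0 0 0;0 0 -0.22 0 0 0;0 0 -0.22 0 0 0'
python3 - <<'E'
from h import *
s=state();R0=R.from_euler("xyz",s["ee_rot"],degrees=True)
c=calibration("wrist");f=grab_frame("wrist");cv2.imwrite("pics/w14.png",f[:,:,::-1])
for d in tip_of("w4","wrist")[:4]:
    w=px2w("wrist",d["location"],s["ee_pos"][2]+15,c);print(d["confidence"],d["location"],np.round(R0.inv().apply(w-s["ee_pos"])-[50,0,0],1))
f2=grab_frame("scene")
print([(np.round(q["location"],1),round(q["confidence"],2)) for q in tip_of("w4","scene")[:4]],w2px("scene",s["ee_pos"]+R0.apply([105,0,-15])))
a=cv2.resize(f[0:180,220:420],(420,378),interpolation=cv2.INTER_CUBIC);b=cv2.resize(f2[110:230,220:340],(378,378),interpolation=cv2.INTER_CUBIC)
cv2.imwrite("pics/m14.png",np.hstack([a,b])[:,:,::-1])
E
```

```text
time_s: 34.95
ee_pos: [626.3, -94.3, 83.5]
ee_rot: [179.9, -0.0, 83.3]
force: [-0.9, 0.8, -2.6]
gripper_width: 25.7
time_s: 35.62
ee_pos: [626.4, -94.6, 194.0]
ee_rot: [179.8, -0.0, 83.3]
force: [-0.2, -0.2, -3.0]
gripper_width: 25.8
0.78 [317.5, 87.2] [ 35.   -0.1 -15. ]
0.74 [317.6, 20.9] [ 72.4  -0.1 -15. ]
0.71 [318.6, 51.1] [ 54.9   0.4 -15. ]
[(array([292.7, 187.8]), 0.8), (array([283.8, 188.5]), 0.73), (array([435.9, 203.9]), 0.55), (array([275.5, 182.1]), 0.45)] [281.47553798 186.61395845]
```

View pics/m14.png

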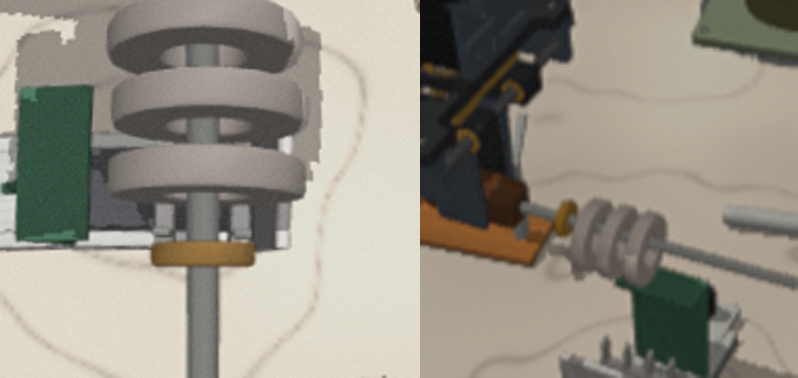

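```bash
python3 -c "
from h import *
print(row([515,145,320],down(87)))"
```

```text
0.4498 -0.2748 -0.2563 -0.0011 -0.0004 -0.0408   minrows 7.0
```

```bash
python3 -m jog '0 0 -0.02 0 0.02 0;0 0 -0.05 0 0.04 0;0.03 -0.02 -0.1 0 0.05 0;0.06 -0.04 -0.14 0 0.05 -0.01;0.1 -0.07 -0.18 0 0.05 -0.01;0.15 -0.1 -0.22 0 0.05 -0.02;0.2 -0.13 -0.25 0 0.05 -0.02;0.25 -0.16 -0.256 0 0.05 -0.03;0.3 -0.19 -0.256 0 0.05 -0.03;0.35 -0.22 -0.256 0 0.05 -0.035;0.4 -0.25 -0.256 0 0.05 -0.04;0.43 -0.265 -0.256 0 0.05 -0.04;0.45 -0.275 -0.256 0 0.05 -0.041;0.45 -0.275 -0.256 0 0.05 -0.041;0.45 -0.275 -0.256 0 0.05 -0.041;0.45 -0.275 -0.256 0 0.05 -0.041'
python3 - <<'E'
from h import *
c=calibration("wrist");s=state();f=grab_frame("wrist");cv2.imwrite('pics/w15.png',f[:,:,::-1]);R0=R.from_euler("xyz",s["ee_rot"],degrees=True)
for q in("w1","clampA","knobA"):
  for d in tip_of(q,"wrist")[:6]:
    w=px2w("wrist",d["location"],{"w1":85,"clampA":0,"knobA":39}[q],c);print(q,round(d["confidence"],2),np.round(d["location"]),np.round(w,1),"axial",np.round((R0.inv().apply(px2w("wrist",d["location"],s["ee_pos"][2]+18,c)-s["ee_pos"])-[50,0,0])[:2]))
for n in("scene","top"):
  f=grab_frame(n)
  for q,z in(("w1",85),("clampA",0)): print(n,q,[(np.round(d["location"]),round(d["confidence"],2),np.round(px2w(n,d["location"],z),1)) for d in tip_of(q,n)[:5]])
# blue mask and geometry in wrist
im=cv2.imread("pics/w15.png");h=cv2.cvtColor(im,cv2.COLOR_BGR2HSV);m=cv2.inRange(h,(105,120,30),(130,255,255))
nn,l,st,ce=cv2.connectedComponentsWithStats(m)
for k in range(1,nn):
  if st[k,4]>60:print("blue",st[k],ce[k])
print("pred origin px",w2px("wrist",[463,337,85],c))
E
```

```text
time_s: 37.15
ee_pos: [515.3, 144.2, 319.4]
ee_rot: [180.0, -4.5, 87.0]
force: [0.8, -0.1, -2.1]
gripper_width: 25.8
w1 0.97 [316.  89.] [520.5 274.9  85. ] axial [34. -1.]
w1 0.84 [319.  56.] [526.9 323.4  85. ] axial [54.  0.]
w1 0.82 [318.  23.] [528.5 373.6  85. ] axial [74. -0.]
w1 0.64 [271.  50.] [462.4 337.   85. ] axial [ 58. -26.]
w1 0.4 [428. 138.] [675.4 202.9  85. ] axial [ 9. 62.]
clampA 0.65 [282.  65.] [468.8 337.2   0. ] axial [ 49. -19.]
knobA 0.83 [363.  59.] [595.2 329.6  39. ] axial [52. 25.]
knobA 0.35 [196.  43.] [333.3 381.3  39. ] axial [ 66. -70.]
scene w1 [(array([427., 113.]), 0.73, array([ 59.4, 290. ,  85. ])), (array([415., 118.]), 0.72, array([101.7, 255.7,  85. ])), (array([409., 114.]), 0.47, array([ 83.1, 235. ,  85. ]))]
scene clampA [(array([430., 227.]), 0.73, array([467.1, 342.4,   0. ])), (array([429., 115.]), 0.18, array([-72.3, 305.3,   0. ]))]
top w1 [(array([208., 229.]), 0.59, array([463.6, 344.6,  85. ]))]
top clampA [(array([222., 231.]), 0.66, array([459.8, 332.7,   0. ]))]
pred origin px [271.8322447   49.57928093]
```

```bash
python3 - <<'E'
from h import *
d=lambda yaw,x,o:np.array(o)-x*np.array([np.cos(np.radians(yaw)),np.sin(np.radians(yaw))])
T=d(86.5,289,(462.5,336));print(T)
print(row([*T,180],down(86.5)));print(row([*T,63],down(86.5)))
E
```

```text
[444.85697207  47.53904326]
-0.2233 -0.1301 0.2628 0.0003 -0.0504 0.0055   minrows 4.4
-0.2418 -0.1303 0.4960 0.0003 -0.0504 0.0055   minrows 6.8
```

```bash
python3 -m jog '-0.04 -0.02 0.02 0 0 0;-0.09 -0.05 0.06 0 0 0;-0.14 -0.08 0.12 0 0 0;-0.18 -0.1 0.18 0 0 0;-0.21 -0.12 0.23 0 0 0.005;-0.223 -0.13 0.28 0 0 0.005;-0.227 -0.13 0.33 0 -0.005 0.005;-0.231 -0.13 0.38 0 -0.01 0.005;-0.235 -0.13 0.42 0 -0.02 0.005;-0.238 -0.13 0.45 0 -0.03 0.005;-0.242 -0.13 0.48 0 -0.04 0.005;-0.242 -0.13 0.494 0 -0.05 0.005;-0.242 -0.13 0.496 0 -0.05 0.005;-0.242 -0.13 0.496 0 -0.05 0.005'
cat >> h.py <<'E'
def loads(n=8):
    c=calibration("wrist");s=state();f=grab_frame("wrist");R0=R.from_euler("xyz",s["ee_rot"],degrees=True)
    for d in tip_of("w1","wrist")[:n]:
        print("w",round(d["confidence"],2),np.round(d["location"]),"axial",np.round((R0.inv().apply(px2w("wrist",d["location"],(s["ee_pos"]+R0.apply([0,0,-15]))[2],c)-s["ee_pos"])-[50,0,0])[:2]))
    return f
E
python3 - <<'E'
from h import *
d=lambda yaw,x,o:np.array(o)-x*np.array([np.cos(np.radians(yaw)),np.sin(np.radians(yaw))])
cv2.imwrite("pics/w16.png",loads()[:,:,::-1])
s=state();R0=R.from_euler("xyz",s["ee_rot"],degrees=True)
for n in("scene","top"):
  f=grab_frame(n);print(n,[(np.round(q["location"],1),round(q["confidence"],2)) for q in tip_of("skewer_tip",n)[:2]],w2px(n,s["ee_pos"]+R0.apply([230,0,-22])))
for x in(289,173): print(row([*d(86.5,x,(462.5,336)),62],down(86.5)))
E
```

```text
time_s: 38.82
ee_pos: [445.1, 47.7, 62.9]
ee_rot: [180.0, -0.1, 86.6]
force: [-0.2, 0.8, -2.2]
gripper_width: 25.6
w 0.9 [318.  85.] axial [36. -0.]
w 0.8 [315.  17.] axial [75. -1.]
w 0.74 [316.  48.] axial [57. -1.]
scene [(array([413.5, 191.6]), 0.79)] [410.97032146 196.2164949 ]
top [] [235.14485931 230.62024065]
0.0003 -0.0012 0.0033 0.0012 -0.0006 0.0003   minrows 0.0
0.2323 -0.0011 0.0035 0.0012 -0.0006 0.0003   minrows 2.8
```

```bash
python3 -m jog '0.02 0 0.002 0 0 0;0.045 -0.001 0.003 0 0 0;0.07 -0.001 0.003 0 0 0;0.085 -0.001 0.003 0 0 0;0.09 -0.001 0.003 0 0 0;0.09 -0.001 0.003 0 0 0'
python3 - <<'E'
from h import *
s=state();R0=R.from_euler("xyz",s["ee_rot"],degrees=True)
for i in range(2):
  f=grab_frame("scene");print([(np.round(q["location"],1),round(q["confidence"],2)) for q in tip_of("skewer_tip","scene")[:2]],w2px("scene",s["ee_pos"]+R0.apply([230,0,-22])))
  print("w",[(np.round(q["location"],1),round(q["confidence"],2)) for q in tip_of("w1","scene")[:6]],w2px("scene",[462.5,336,85]))
g=cv2.cvtColor(f,cv2.COLOR_RGB2GRAY)
for x in(100,130,160,180):
  u,v=w2px("scene",s["ee_pos"]+R0.apply([50+x,0,-22]));print(x,round(u),round(v),g[int(round(v))-12:int(round(v))+12,int(round(u))])
E
```

```text
time_s: 39.62
ee_pos: [447.7, 93.0, 62.2]
ee_rot: [179.9, -0.1, 86.6]
force: [0.5, 0.5, -1.8]
gripper_width: 25.5
[(array([430.6, 202.8]), 0.54)] [429.61449757 200.66267663]
w [(array([436.2, 201.6]), 0.62), (array([389.8, 190.4]), 0.6), (array([377.7, 192.2]), 0.59), (array([375.8, 186.8]), 0.56)] [435.27515228 201.88747731]
[] [429.61449757 200.66267663]
w [(array([386.7, 189.2]), 0.59), (array([432.6, 204. ]), 0.53), (array([374.4, 187.1]), 0.52), (array([194.9, 149.8]), 0.46), (array([381.5, 190.5]), 0.42)] [435.27515228 201.88747731]
100 397 193 [160 160 160 160 161 161 160 162 163 161 125  95  86 123 155 165 159 131
 113 107 107 107 107 106]
130 409 196 [125 104 104 103 104 104 104 105 104  98  96  95  91  99 104 105 104 105
 105 104 104 103 103 104]
160 421 199 [101 101 101 102 102 101 100  98  93  87  93  92  81  85  82  76  76  77
  81  80  73  77  70  58]
180 430 201 [80 81 81 82 82 82 82 83 83 84 82 91 99 81 63 58 57 57 59 59 59 60 53 44]
```

```bash
python3 -m jog '0.02 0 0 0 0 0;0.045 0 0 0 0 0;0.06 0 0 0 0 0;0.07 0 0 0 0 0;0.07 0 0 0 0 0'; python3 -m jog '0.02 0 0 0 0 0;0.045 0 0 0 0 0;0.06 0 0 0 0 0;0.07 0 0 0 0 0;0.07 0 0 0 0 0';python3 -c "
from h import *
loads();s=state();print(np.hypot(*(s['ee_pos'][:2]-[462.5,336])))"
```

```text
time_s: 40.33
ee_pos: [450.0, 127.9, 62.2]
ee_rot: [179.9, -0.1, 86.6]
force: [-0.7, 0.3, -2.5]
gripper_width: 25.7
time_s: 40.75
ee_pos: [452.3, 164.0, 62.2]
ee_rot: [179.9, -0.1, 86.6]
force: [-0.3, 0.8, -2.1]
gripper_width: 25.8
w 0.89 [317.  18.] axial [74. -1.]
w 0.73 [314.  51.] axial [55. -2.]
w 0.62 [317.  86.] axial [36. -0.]
173.40117633798465
```

Lift with slight tip-up tilt.

```bash
python3 -m jog '0 0 -0.01 0 0 0;0 0 -0.025 0 0 0;0 0 -0.045 0 0 0;0 0 -0.07 0 0.005 0;0 0 -0.1 0 0.01 0;0 0 -0.13 0 0.02 0;0 0 -0.16 0 0.03 0;0 0 -0.2 0 0.04 0;0 0 -0.24 0 0.04 0;0 0 -0.26 0 0.04 0;0 0 -0.28 0 0.04 0;0 0 -0.28 0 0.04 0;0 0 -0.28 0 0.04 0;0 0 -0.28 0 0.04 0'
python3 - <<'E'
from h import *
loads();s=state();R0=R.from_euler("xyz",s["ee_rot"],degrees=True)
for n in("scene","top"):
  grab_frame(n);print(n,[(np.round(q["location"]),round(q["confidence"],2)) for q in tip_of("w1",n)[:8]])
  for x in(35,55,74,100,125): print(x,np.round(w2px(n,s["ee_pos"]+R0.apply([50+x,0,-15]))),end=" ")
  print("A",w2px(n,[462.5,336,85]))
E
```

```text
time_s: 42.02
ee_pos: [450.9, 162.6, 201.1]
ee_rot: [-180.0, -3.6, 86.6]
force: [-0.5, 0.1, -2.1]
gripper_width: 26.0
w 0.96 [316.  52.] axial [56. -1.]
w 0.94 [313.  89.] axial [35. -2.]
w 0.61 [317.  20.] axial [76. -1.]
scene [(array([428., 149.]), 0.49), (array([448., 152.]), 0.41)]
35 [408. 149.] 55 [417. 150.] 74 [426. 152.] 100 [438. 153.] 125 [450. 155.] A [435.27515228 201.88747731]
top [(array([412., 231.]), 0.72), (array([192., 230.]), 0.47), (array([341., 164.]), 0.34)]
35 [235. 231.] 55 [225. 231.] 74 [216. 230.] 100 [204. 230.] 125 [192. 229.] A [211.20992408 229.79464043]
```

```bash
python3 -c "
from h import *
print(row([550,-390,320],R.from_euler('xyz',[180,-3.6,88],degrees=True)))"
```

```text
-1.0750 0.2623 -0.3050 0.0014 -0.0002 -0.0153   minrows 13.8
```

```bash
python3 -m jog '-0.01 0 -0.01 0 0 0;-0.03 0.01 -0.02 0 0 0;-0.06 0.015 -0.03 0 0 0;-0.1 0.025 -0.05 0 0 0;-0.15 0.04 -0.07 0 0 0;-0.2 0.05 -0.09 0 0 0;-0.26 0.065 -0.11 0 0 0;-0.32 0.08 -0.13 0 0 0;-0.38 0.095 -0.15 0 0 0;-0.44 0.11 -0.17 0 0 0;-0.5 0.125 -0.19 0 0 0;-0.56 0.14 -0.21 0 0 0;-0.62 0.155 -0.23 0 0 0;-0.68 0.17 -0.25 0 0 0;-0.73 0.18 -0.27 0 0 0;-0.77 0.19 -0.28 0 0 0;-0.8 0.195 -0.29 0 0 0;-0.82 0.2 -0.295 0 0 0;-0.83 0.2 -0.3 0 0 0;-0.83 0.2 -0.3 0 0 0'
python3 -c "
from h import *
loads();print(row([550,-390,320],R.from_euler('xyz',[180,-3.6,88],degrees=True)))"
```

```text
time_s: 43.98
ee_pos: [526.0, -267.2, 325.5]
ee_rot: [179.9, -3.6, 86.5]
force: [-0.6, 0.3, -2.8]
gripper_width: 25.4
w 0.96 [317.  87.] axial [36. -1.]
w 0.95 [316.  51.] axial [57. -1.]
w 0.74 [316.  21.] axial [75. -1.]
-0.2459 0.0628 -0.0052 0.0013 -0.0006 -0.0152   minrows 3.0
```

```bash
python3 -m jog '-0.01 0 0 0 0 0;-0.03 0.01 0 0 0 0;-0.06 0.015 0 0 0 0;-0.1 0.025 0 0 0 -0.01;-0.14 0.035 0 0 0 -0.015;-0.18 0.045 0 0 0 -0.015;-0.21 0.055 0 0 0 -0.015;-0.23 0.06 0 0 0 -0.015;-0.24 0.063 0 0 0 -0.015;-0.246 0.063 0 0 0 -0.015;-0.246 0.063 0 0 0 -0.015;-0.246 0.063 0 0 0 -0.015'
python3 - <<'E'
from h import *
f=loads();cv2.imwrite("pics/w17.png",f[:,:,::-1]);c=calibration("wrist");print(state()["ee_pos"],state()["ee_rot"])
for q,z in(("fork_red",96),("fork_plain",96),("stand",0)):
  print(q,[(np.round(d["location"]),round(d["confidence"],2),np.round(px2w("wrist",d["location"],z,c),1)) for d in tip_of(q,"wrist")[:3]])
im=f[:,:,::-1].copy();h=cv2.cvtColor(im,cv2.COLOR_BGR2HSV)
m=cv2.inRange(h,(0,150,60),(5,255,255))|cv2.inRange(h,(175,150,60),(180,255,255))
nn,l,st,ce=cv2.connectedComponentsWithStats(m)
for k in range(1,nn):
  if st[k,4]>40:
    ys,xs=np.nonzero(l==k);i=[ys.argmin(),ys.argmax(),xs.argmin(),xs.argmax()];print("red",st[k],ce[k],[(xs[j],ys[j]) for j in i])
m=cv2.inRange(h,(8,90,60),(18,255,230));nn,l,st,ce=cv2.connectedComponentsWithStats(m)
for k in range(1,nn):
  if st[k,4]>300:
    ys,xs=np.nonzero(l==k);r=cv2.minAreaRect(np.stack([xs,ys],1).astype(np.float32));b=cv2.boxPoints(r);print("wood",st[k],[np.round(px2w("wrist",p,10,c)[:2]) for p in b])
for n in("scene","top"):
  grab_frame(n)
  for q,z in(("fork_red",96),("fork_plain",96),("stand",0)): print(n,q,[(np.round(d["location"]),round(d["confidence"],2),np.round(px2w(n,d["location"],z),1)) for d in tip_of(q,n)[:3]])
E
```

```text
time_s: 45.08
ee_pos: [550.1, -389.4, 317.6]
ee_rot: [179.9, -3.7, 88.0]
force: [-0.2, 0.4, -2.5]
gripper_width: 25.7
w 0.79 [314.  17.] axial [78. -2.]
w 0.7 [317.  52.] axial [56. -0.]
w 0.57 [316.  87.] axial [36. -1.]
[ 550.13908305 -389.09763331  317.93196339] [179.85750807  -3.65215114  88.03153223]
fork_red [(array([238., 132.]), 0.58, array([ 448.4, -315.3,   96. ]))]
fork_plain [(array([236.,  23.]), 0.73, array([ 446.9, -159.5,   96. ]))]
stand [(array([250.,  89.]), 0.58, array([ 445.8, -240.1,    0. ]))]
red [211 128  48   9 274] [237.44525547 132.66058394] [(np.int64(251), np.int64(128)), (np.int64(242), np.int64(136)), (np.int64(211), np.int64(132)), (np.int64(258), np.int64(128))]
red [ 428  144   69   56 2907] [463.47781218 169.29583763] [(np.int64(447), np.int64(144)), (np.int64(433), np.int64(199)), (np.int64(428), np.int64(193)), (np.int64(496), np.int64(163))]
wood [ 234   28   37  119 3817] [array([ 418., -133.]), array([ 479., -138.]), array([ 479., -336.]), array([ 419., -334.])]
wood [292 115  49  12 526] [array([ 515., -289.]), array([ 591., -292.]), array([ 
[... 653 characters left out ...]
d [ 431  348   54   32 1037] [array([ 769., -772.]), array([ 908., -772.]), array([ 939., -849.]), array([ 790., -845.])]
wood [432 388  59  12 335] [array([ 804., -912.]), array([ 961., -917.]), array([ 982., -964.]), array([ 818., -956.])]
scene fork_red [(array([195., 152.]), 0.98, array([ 455.8, -309. ,   96. ]))]
scene fork_plain [(array([248., 157.]), 0.67, array([ 434.3, -162.3,   96. ]))]
scene stand [(array([226., 181.]), 0.66, array([ 447.7, -236.2,    0. ])), (array([312., 202.]), 0.21, array([459.9,  25. ,   0. ]))]
top fork_red [(array([479., 231.]), 0.92, array([ 449.4, -319.8,   96. ]))]
top fork_plain []
top stand [(array([431., 231.]), 0.92, array([ 452.6, -230.5,    0. ]))]
```

```bash
python3 -c "
from h import *
t=R.from_euler('xyz',[180,-2,89.5],degrees=True)
print(row([448.5,-365,140],t))"
```

```text
0.0199 -0.2056 0.3564 0.0021 -0.0184 -0.0168   minrows 4.9
```

```bash
python3 -m jog '0 -0.02 0.02 0 0 0;0 -0.05 0.05 0 0 0;0.01 -0.08 0.09 0 0 0;0.01 -0.11 0.13 0 0 0;0.01 -0.14 0.17 0 0 -0.01;0.02 -0.17 0.21 0 -0.01 -0.015;0.02 -0.19 0.25 0 -0.015 -0.017;0.02 -0.2 0.29 0 -0.018 -0.017;0.02 -0.206 0.32 0 -0.018 -0.017;0.02 -0.206 0.34 0 -0.018 -0.017;0.02 -0.206 0.35 0 -0.018 -0.017;0.02 -0.206 0.356 0 -0.018 -0.017;0.02 -0.206 0.356 0 -0.018 -0.017'
python3 - <<'E'
from h import *
f=loads();s=state();R0=R.from_euler("xyz",s["ee_rot"],degrees=True);c=calibration("wrist")
print([(np.round(d["location"]),round(d["confidence"],2),np.round(px2w("wrist",d["location"],96,c),1)) for d in tip_of("fork_red","wrist")[:3]],"neck pred",w2px("wrist",s["ee_pos"]+R0.apply([50,0,-22]),c))
print([(np.round(d["location"]),round(d["confidence"],2),np.round(R0.inv().apply(px2w("wrist",d["location"],s["ee_pos"][2]+22,c)-s["ee_pos"]))) for d in tip_of("skewer","wrist")[:3]])
for n in("scene","top"):
  f=grab_frame(n);cv2.imwrite(f"pics/{n}18.png",f[:,:,::-1]);print(n,[(np.round(q["location"]),round(q["confidence"],2)) for q in tip_of("w1",n)[:8]])
  for x in(35,55,74,100,125,145): print(x,np.round(w2px(n,s["ee_pos"]+R0.apply([50+x,0,-15]))),end=" ")
print(row([448.5,-365,78],down(89.5)))
E
```

```text
time_s: 46.82
ee_pos: [448.8, -365.2, 140.2]
ee_rot: [179.8, -2.0, 89.5]
force: [-0.0, 0.0, -2.0]
gripper_width: 25.9
w 0.94 [317.  89.] axial [34. -0.]
w 0.7 [315.  20.] axial [75. -2.]
w 0.7 [315.  50.] axial [56. -1.]
[(array([316., 146.]), 0.56, array([ 448.8, -314.6,   96. ]))] neck pred [317.92029807 153.78548215]
[(array([317., 154.]), 0.81, array([ 50.,  -0., -20.]))]
scene [(array([429., 226.]), 0.69), (array([206., 130.]), 0.66), (array([233., 139.]), 0.54), (array([216., 131.]), 0.53), (array([211., 133.]), 0.45)]
35 [201. 133.] 55 [208. 134.] 74 [214. 135.] 100 [224. 137.] 125 [232. 138.] 145 [240. 139.] top [(array([460., 230.]), 0.68), (array([433., 232.]), 0.65), (array([474., 229.]), 0.6), (array([454., 231.]), 0.47)]
35 [473. 231.] 55 [464. 231.] 74 [456. 231.] 100 [445. 231.] 125 [434. 231.] 145 [425. 231.] -0.0043 -0.0005 0.1251 0.0025 -0.0222 0.0001   minrows 1.5
```

```bash
python3 - <<'E'
from h import *
im=cv2.cvtColor(cv2.imread("pics/scene18.png"),cv2.COLOR_BGR2GRAY);o=cv2.cvtColor(cv2.imread("pics/scene9.png"),cv2.COLOR_BGR2GRAY)
for s in(-18,0,18):
  print(s)
  for z in (110,104,66):
    u,v=np.round(w2px("scene",[462.5+s*.06,336+s,z])).astype(int);print(z,(u,v),im[v-2:v+3,u-2:u+3].mean().round(),o[v-2:v+3,u-2:u+3].mean().round())
u,v=429,226;print(im[v-3:v+4,u-3:u+4].mean(), o[v-3:v+4,u-3:u+4].mean())
print(im[185:235:3,415:455:3])
# top: slot profile along y at z=100 over A and, for reference, B before lifting (top9)
t=cv2.cvtColor(cv2.imread("pics/top18.png"),cv2.COLOR_BGR2GRAY)
for lab,I,cen,dirv,z in(("A now",t,(462.5,336),(.06,1),105),("B now",t,(639,12),(.12,.99),105),("B before",cv2.cvtColor(cv2.imread("pics/top9.png"),cv2.COLOR_BGR2GRAY),(639,12),(.12,.99),105)):
  print(lab,[int(I[tuple(np.round(w2px("top",[cen[0]+dirv[0]*k,cen[1]+dirv[1]*k,z])[::-1]).astype(int))]) for k in range(-34,36,3)])
E
```

```text
-18
110 (np.int64(430), np.int64(193)) 85.0 39.0
104 (np.int64(429), np.int64(195)) 86.0 40.0
66 (np.int64(426), np.int64(206)) 59.0 37.0
0
110 (np.int64(438), np.int64(194)) 85.0 76.0
104 (np.int64(437), np.int64(196)) 85.0 62.0
66 (np.int64(434), np.int64(207)) 59.0 36.0
18
110 (np.int64(445), np.int64(196)) 85.0 66.0
104 (np.int64(445), np.int64(198)) 86.0 62.0
66 (np.int64(441), np.int64(209)) 59.0 36.0
34.89795918367347 41.59183673469388
[[148 152 155 155  84  84  82  84  87 100 119 151 143 151]
 [153 147 155 151  84  84  84  85  86  84  83  85  84  92]
 [156 142 154 111  85  85  87  84  86  84  85  85  86  90]
 [158 142 149  85 100  85  92  85  86  83  86  85  87  73]
 [158 154 136  80  83  86 103  84  83  92  86  88  96 139]
 [157 156 137 104 105 124  81  86  80  84  86 110 137 157]
 [157 155  96  58  58  73  92 101  86  95  91  83 155 156]
 [156 157  84  57  59  60  60  59  59  70 111 101 151 148]
 [156 153  87  58  59  60  57  60  59  60  59  61 118 155]
 [155 129  40  40  38  45  51  60  60  57  58  58 144 155]
 [143  88  34  36  33  32  36  37  35  44  50  58 154 156]
 [155  72  33  32  35  38  34  35  33  36  36  45 157 157]
 [152  43  35  34  37  36  35  36  34  34  34  84 100  99]
 [134  35  38  35  36  33  34  35  35  35  31 106 106 125]
 [ 86  34  33  34  35  35  35  35  36  36  42 159 157 157]
 [ 91  36  34  34  35  34  35  34  35  35  88 157 157 158]
 [ 41  35  35  35  33  36  35  34  37  32 106 126 156 158]]
A now [31, 32, 36, 32, 34, 36, 34, 33, 32, 33, 47, 74, 101, 109, 86, 93, 108, 113, 114, 111, 111, 113, 114, 112]
B now [104, 73, 40, 30, 28, 29, 26, 33, 26, 24, 27, 25, 26, 32, 33, 29, 25, 29, 29, 26, 34, 37, 50, 62]
B before [117, 79, 55, 86, 122, 127, 82, 43, 35, 67, 129, 123, 96, 50, 32, 95, 123, 126, 116, 80, 36, 40, 58, 68]
```

```bash
python3 -m jog '0 0 0.02 0 -0.005 0;0 0 0.045 0 -0.01 0;0 0 0.07 0 -0.015 0;-0.002 0 0.09 0 -0.02 0;-0.004 0 0.105 0 -0.022 0;-0.004 0 0.115 0 -0.022 0;-0.004 0 0.12 0 -0.022 0;-0.004 0 0.12 0 -0.022 0'; python3 -m jog '0 0 0.003 0 0 0;0 0 0.006 0 0 0;0 0 0.006 0 0 0'; python3 -m jog '0 0 0.003 0 0 0;0 0 0.005 0 0 0;0 0 0.005 0 0 0'
```

```text
time_s: 47.88
ee_pos: [448.7, -365.0, 80.3]
ee_rot: [179.8, -0.0, 89.5]
force: [-0.4, -0.2, -1.6]
gripper_width: 26.1
time_s: 48.13
ee_pos: [448.8, -365.1, 77.4]
ee_rot: [179.8, -0.0, 89.5]
force: [0.5, 1.0, -1.9]
gripper_width: 26.2
time_s: 48.38
ee_pos: [448.8, -365.1, 74.8]
ee_rot: [179.8, -0.0, 89.5]
force: [-0.4, 0.4, -1.5]
gripper_width: 25.7
```

```bash
python3 -m jog '0 0 0.003 0 0 0;0 0 0.003 0 0 0;0 0 0.003 0 0 0'; python3 -m jog '0 0 0.003 0 0 0;0 0 0.003 0 0 0;0 0 0.003 0 0 0'; python3 -m jog '0 0 0.002 0 0 0;0 0 0.002 0 0 0'
python3 - <<'E'
from h import *
f=loads();s=state();R0=R.from_euler("xyz",s["ee_rot"],degrees=True);c=calibration("wrist")
print([(np.round(d["location"]),round(d["confidence"],2),np.round(px2w("wrist",d["location"],96,c),1)) for d in tip_of("fork_red","wrist")[:3]],"neck pred",w2px("wrist",s["ee_pos"]+R0.apply([50,0,-22]),c))
h=cv2.cvtColor(f,cv2.COLOR_RGB2HSV);m=cv2.inRange(h,(0,150,60),(5,255,255))|cv2.inRange(h,(175,150,60),(180,255,255))
nn,l,st,ce=cv2.connectedComponentsWithStats(m)
for k in range(1,nn):
  if st[k,4]>60: print("red",st[k],ce[k])
E
```

```text
time_s: 48.63
ee_pos: [449.2, -365.2, 73.6]
ee_rot: [179.7, -0.0, 89.5]
force: [1.5, -1.0, 0.3]
gripper_width: 25.9
time_s: 48.88
ee_pos: [449.4, -365.2, 73.3]
ee_rot: [179.7, -0.0, 89.5]
force: [-0.4, 1.3, 6.2]
gripper_width: 25.8
time_s: 49.05
ee_pos: [449.4, -365.2, 73.4]
ee_rot: [179.7, 0.0, 89.5]
force: [-2.1, 0.1, 6.1]
gripper_width: 25.7
w 0.71 [318.  51.] axial [55.  0.]
w 0.68 [316.  18.] axial [74. -1.]
[(array([316., 156.]), 0.59, array([ 448.9, -316.4,   96. ]))] neck pred [317.95842769 153.81051444]
red [ 244  140   65   32 1091] [276.04124656 159.09165903]
red [ 325  141   65   31 1092] [356.67582418 158.91300366]
red [ 577  175   63   91 4175] [611.57652695 215.11209581]
```

```bash
python3 -m jog '0 0 -0.001 0 0 0;0 0 -0.001 0 0 0;0 0 -0.001 0 0 0;0 0 -0.001 0 0 0;0 0 -0.001 0 0 0;0 0 -0.001 0 0 0;0 0 -0.001 0 0 0;0 0 -0.001 0 0 0' 0.3
python3 - <<'E'
from h import *
loads();s=state();R0=R.from_euler("xyz",s["ee_rot"],degrees=True);c=calibration("wrist");print(s["force"],s["gripper_width"])
print([(np.round(d["location"]),round(d["confidence"],2),np.round(px2w("wrist",d["location"],96,c),1)) for d in tip_of("skewer","wrist")[:3]])
for n in("scene","top"):
  f=grab_frame(n);print(n,[[(np.round(q["location"]),round(q["confidence"],2)) for q in tip_of(k,n)[:5]] for k in("w1","skewer_tip")], w2px(n,[449,-135.5,96]))
E
```

```text
time_s: 49.87
ee_pos: [449.4, -365.2, 73.8]
ee_rot: [179.7, -0.0, 89.5]
force: [-1.0, -0.0, -0.4]
gripper_width: 59.5
w 0.84 [317.  52.] axial [54. -0.]
w 0.75 [316.  88.] axial [35. -1.]
w 0.58 [314.  20.] axial [73. -2.]
[-0.19159269  0.30420589 -0.66971483] 59.345958455815484
[(array([318., 155.]), 0.82, array([ 449.5, -315.9,   96. ]))]
scene [[(array([238., 160.]), 0.65), (array([219., 154.]), 0.54), (array([209., 156.]), 0.42), (array([214., 157.]), 0.41), (array([250., 159.]), 0.21)], [(array([257., 162.]), 0.51)]] [255.4327321  161.61053817]
top [[(array([428., 230.]), 0.66), (array([446., 232.]), 0.54), (array([451., 232.]), 0.48)], [(array([402., 231.]), 0.96), (array([463., 229.]), 0.49), (array([434., 234.]), 0.28)]] [403.5388969  232.24491355]
```

```bash
python3 -m jog '0 0 -0.02 0 0 0;0 0 -0.06 0 0 0;0 0 -0.12 0 0 0;0 0 -0.18 0 0 0;0 0 -0.24 0 0 0;0 0 -0.3 0 0 0;0 0 -0.3 0 0 0;0 0 -0.3 0 0 0'
python3 -c "
from h import *
print(row([498.4,30.5,220],down(173.5)))"
```

```text
time_s: 50.98
ee_pos: [449.3, -365.9, 226.7]
ee_rot: [179.4, 0.2, 89.5]
force: [0.3, 0.5, -0.6]
gripper_width: 59.3
0.7937 0.0908 0.0115 0.0036 0.0064 -0.9337   minrows 11.7
```

```bash
python3 -m jog '0.794 0.091 0 0.004 0.006 -0.934;0.794 0.091 0 0.004 0.006 -0.934;0.794 0.091 0 0.004 0.006 -0.934;0.794 0.091 0 0.004 0.006 -0.934;0.794 0.091 0 0.004 0.006 -0.934;0.794 0.091 0 0.004 0.006 -0.934;0.794 0.091 0 0.004 0.006 -0.934;0.794 0.091 0 0.004 0.006 -0.934;0.794 0.091 0 0.004 0.006 -0.934;0.794 0.091 0 0.004 0.006 -0.934;0.794 0.091 0 0.004 0.006 -0.934;0.794 0.091 0 0.004 0.006 -0.934;0.794 0.091 0 0.004 0.006 -0.934;0.794 0.091 0 0.004 0.006 -0.934;0.794 0.091 0 0.004 0.006 -0.934;0.794 0.091 0 0.004 0.006 -0.934;0.794 0.091 0 0.004 0.006 -0.934' 0
python3 -c "
from h import *
knob();print(row([498.8,30.5,14],down(173.5)))"
```

```text
time_s: 52.4
ee_pos: [498.3, 30.3, 225.6]
ee_rot: [-180.0, -0.0, 173.4]
force: [-0.3, -0.2, 0.2]
gripper_width: 45.6
[(array([319., 182.]), 0.95, array([501.3,  31.6,  39. ]))]
[ 18  18  13  15 159] [317.14465409 180.04402516] [500.41774423  29.84039115  33.        ]
-0.0006 0.0006 0.4236 -0.0006 0.0001 -0.0003   minrows 5.1
```

```bash
python3 -m jog '0 0 0.08 0 0 0;0 0 0.16 0 0 0;0 0 0.24 0 0 0;0 0 0.32 0 0 0;-0.002 0 0.37 0 0 0;-0.002 0 0.41 0 0 0;-0.002 0 0.424 0 0 0;-0.002 0 0.424 0 0 0;-0.002 0 0.424 0 0 0' && python3 -m jog '0 0 0 0 0 0;0 0 0 0 0 0;0 0 0 0 0 0;0 0 0 0 0 0;0 0 0 0 0 0;0 0 0 0 0 0;0 0 0 0 0 0;0 0 0 0 0 0' -1 25; python3 -m jog '-0.02 0 0 0 0 0;-0.04 0 0 0 0 0;-0.058 0 0 0 0 0;-0.066 0 0 0 0 0;-0.066 0 0 0 0 0;-0.066 0 0 0 0 0'; python3 -m jog '-0.006 0 0 0 0 0;-0.012 0 0 0 0 0;-0.012 0 0 0 0 0'; python3 -m jog '-0.006 0 0 0 0 0;-0.01 0 0 0 0 0;-0.01 0 0 0 0 0'
```

```text
time_s: 53.3
ee_pos: [500.1, 30.1, 14.4]
ee_rot: [-180.0, 0.1, 173.5]
force: [-0.9, -1.2, 0.2]
gripper_width: 45.5
time_s: 53.97
ee_pos: [500.6, 30.2, 15.0]
ee_rot: [-180.0, 0.1, 173.5]
force: [-0.6, -0.3, 6.4]
gripper_width: 17.0
time_s: 54.47
ee_pos: [535.3, 25.3, 15.1]
ee_rot: [-179.9, 0.3, 173.5]
force: [-0.2, -5.1, 1.5]
gripper_width: 17.2
time_s: 54.72
ee_pos: [540.2, 24.6, 15.0]
ee_rot: [-179.9, 0.1, 173.5]
force: [-5.0, -2.7, 7.4]
gripper_width: 16.8
time_s: 54.97
ee_pos: [540.1, 24.5, 14.9]
ee_rot: [-179.9, -0.6, 173.4]
force: [-13.5, 1.1, 14.5]
gripper_width: 17.1
```

```bash
python3 -m jog '0 0 0 0 0 0;0 0 0 0 0 0;0 0 0 0 0 0;0 0 0 0 0 0;0 0 -0.08 0 0 0;0 0 -0.16 0 0 0;0 0 -0.24 0 0 0;0 0 -0.32 0 0 0;0 0 -0.4 0 0 0;0 0 -0.4 0 0 0;0 0 -0.4 0 0 0' 0;python3 -c "
from h import *
print(row([599.5,327,215],down(177)))"
```

```text
time_s: 55.88
ee_pos: [544.3, 24.9, 217.5]
ee_rot: [-179.9, -0.2, 173.4]
force: [0.4, 0.3, -1.0]
gripper_width: 45.7
-0.0405 0.6130 0.0041 -0.0007 -0.0024 -0.0397   minrows 7.4
```

```bash
python3 -m jog '-0.04 0.613 0 0 -0.002 -0.04;-0.04 0.613 0 0 -0.002 -0.04;-0.04 0.613 0 0 -0.002 -0.04;-0.04 0.613 0 0 -0.002 -0.04;-0.04 0.613 0 0 -0.002 -0.04;-0.04 0.613 0 0 -0.002 -0.04;-0.04 0.613 0 0 -0.002 -0.04;-0.04 0.613 0 0 -0.002 -0.04;-0.04 0.613 0 0 -0.002 -0.04;-0.04 0.613 0 0 -0.002 -0.04;-0.04 0.613 0 0 -0.002 -0.04'
python3 -c "
from h import *
knob();print(row([599.5,327,15],down(177)))"
```

```text
time_s: 56.8
ee_pos: [598.7, 325.9, 215.3]
ee_rot: [-179.8, -0.2, 177.0]
force: [1.3, 0.4, 0.2]
gripper_width: 45.1
[(array([100., 152.]), 0.91, array([538.7,  26.8,  39. ])), (array([  7., 114.]), 0.71, array([ 439.7, -211.8,   39. ]))]
[ 19  22  17  12 157] [104.2866242  153.38853503] [541.35315489  30.65730867  33.        ]
-0.0008 0.0036 0.4039 -0.0010 -0.0007 -0.0008   minrows 4.8
```

```bash
python3 -m jog '-0.001 0.003 0.08 0 0 0;-0.001 0.003 0.16 0 0 0;-0.001 0.003 0.24 0 0 0;-0.001 0.003 0.31 0 0 0;-0.001 0.003 0.36 0 0 0;-0.001 0.003 0.39 0 0 0;-0.001 0.003 0.404 0 0 0;-0.001 0.003 0.404 0 0 0;-0.001 0.003 0.404 0 0 0' && python3 -m jog '0 0 0 0 0 0;0 0 0 0 0 0;0 0 0 0 0 0;0 0 0 0 0 0;0 0 0 0 0 0;0 0 0 0 0 0;0 0 0 0 0 0;0 0 0 0 0 0' -1 25; python3 -m jog '0.02 0 0 0 0 0;0.04 0 0 0 0 0;0.058 0 0 0 0 0;0.066 0 0 0 0 0;0.066 0 0 0 0 0;0.066 0 0 0 0 0'; python3 -m jog '0.006 0 0 0 0 0;0.012 0 0 0 0 0;0.012 0 0 0 0 0'; python3 -m jog '0.006 0 0 0 0 0;0.01 0 0 0 0 0;0.01 0 0 0 0 0'
```

```text
time_s: 57.7
ee_pos: [600.3, 326.4, 16.0]
ee_rot: [-179.9, 0.0, 176.9]
force: [0.4, -0.2, 0.2]
gripper_width: 45.6
time_s: 58.37
ee_pos: [600.6, 326.8, 16.7]
ee_rot: [180.0, 0.1, 176.9]
force: [-0.4, 0.5, 5.6]
gripper_width: 17.2
time_s: 58.87
ee_pos: [565.7, 329.5, 16.7]
ee_rot: [180.0, -0.1, 176.9]
force: [-2.0, 5.0, 2.4]
gripper_width: 16.7
time_s: 59.12
ee_pos: [560.7, 329.9, 16.8]
ee_rot: [179.9, 0.0, 176.9]
force: [4.4, 2.7, -0.5]
gripper_width: 16.9
time_s: 59.37
ee_pos: [560.7, 330.0, 16.8]
ee_rot: [179.9, 0.6, 177.0]
force: [14.0, 0.9, -6.1]
gripper_width: 17.2
```

```bash
python3 -m jog '0 0 0 0 0 0;0 0 0 0 0 0;0 0 0 0 0 0;0 0 0 0 0 0;0 0 -0.08 0 0 0;0 0 -0.16 0 0 0;0 0 -0.24 0 0 0;0 0 -0.32 0 0 0;0 0 -0.4 0 0 0;0 0 -0.4 0 0 0;0 0 -0.4 0 0 0;0 0 -0.4 0 0 0' 0
python3 - <<'E'
from h import *
for n in("scene","top"):
  f=grab_frame(n);cv2.imwrite(f"pics/{n}20.png",f[:,:,::-1])
  for k,z in(("w1",89),("skewer",96),("skewer_tip",96),("knobA",39),("knobB",39)): print(n,k,[(np.round(q["location"]),round(q["confidence"],2),np.round(px2w(n,q["location"],z)[:2])) for q in tip_of(k,n)[:6]])
print(w2px("scene",[449,-316,96]),w2px("scene",[449,-136,96]),w2px("top",[449,-316,96]),w2px("top",[449,-136,96]))
E
```

```text
time_s: 60.37
ee_pos: [557.4, 329.2, 216.2]
ee_rot: [179.9, 0.6, 177.0]
force: [-0.7, -0.4, 0.2]
gripper_width: 45.7
scene w1 [(array([219., 154.]), 0.7, array([ 438., -248.])), (array([212., 154.]), 0.67, array([ 442., -268.])), (array([237., 161.]), 0.52, array([ 452., -188.])), (array([209., 154.]), 0.47, array([ 443., -275.])), (array([305., 210.]), 0.47, array([580.,  41.]))]
scene skewer [(array([198., 149.]), 0.75, array([ 440., -310.]))]
scene skewer_tip [(array([256., 164.]), 0.92, array([ 459., -131.]))]
scene knobA [(array([428., 245.]), 0.96, array([562., 335.]))]
scene knobB [(array([302., 213.]), 0.95, array([543.,  23.]))]
top w1 [(array([426., 230.]), 0.64, array([ 454., -192.])), (array([445., 231.]), 0.59, array([ 450., -239.])), (array([452., 231.]), 0.47, array([ 450., -256.])), (array([460., 229.]), 0.45, array([ 456., -276.])), (array([414., 232.]), 0.29, array([ 450., -162.]))]
top skewer [(array([475., 231.]), 0.58, array([ 448., -311.])), (array([411., 230.]), 0.32, array([ 454., -154.]))]
top skewer_tip [(array([402., 230.]), 0.7, array([ 455., -131.]))]
top knobA [(array([220., 190.]), 0.59, array([567., 329.]))]
top knobB [(array([338., 198.]), 0.63, array([540.,  20.]))]
[193.97517623 150.30783422] [255.2569762  161.57821477] [477.0744991  231.09121765] [403.74306795 232.24171033]
```

```bash
python3 -c "
from workcell import *
print(job_done())"
```

```text
the job is handed in; nothing more can be done
None
```

The job is handed in at 60 s of the 184 s allowed. The loaded skewer hangs on the drying stand and both jaws are shut. `job_done()` gives no verdict, so the results below come from my own checks.

**What I did:**
- Slid both jaws open to their stops.
- Gripped the skewer by its handle, threaded three weights from clamp B and one from clamp A, and lifted them together.
- Set the neck in the red fork and the tip end in the plain fork, then let go.
- Pushed both jaws shut.

**Last checks:**
- **Skewer:** both fixed cameras put the neck at the red fork and the tip about 20 mm past the plain fork, within a few mm.
- **Weights:** four were seen on the rod, about 40, 60, 77 and 124 mm from the neck.
- **Jaws:** each closed over its full 40 mm stroke and met a hard stop.

**What disagreed or went wrong:**
- **Finger length:** the real fingertips sit about 32 mm further back than specified, found by touching the worktop. Three attempts to grip knob B closed above it before I found this. I corrected for it from then on.
- **Jaw B:** it moved only about 33 mm when opened but 40 mm when shut, so it was probably about 7 mm open at the start.
- **Camera mismatch:** the camera estimates differed by up to about 10 mm, with one tip reading further out. I relied on the close wrist views, the geometry and the contact forces.
- **Weights left in clamp A:** I judged it empty from pixel brightness in the top camera. The networks gave one hit near the clamp's base, which I took as false. By then I had used all 16 picture views, so I could not look at it directly.
- **Bystanders:** I did not re-measure them at the end. No contact near them was seen.

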